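# Re-hook the gate spring of the vial chute

### The job

The gate spring of the vial chute has come off its anchor post. Lift the spring puller out of its holder by its shank, stand it on the bare worktop, let go, and take it again by the cross grip of its D-handle; with its pin in the spring's pull eye, stretch the spring and bring its open hook round the anchor post, so that it stays hooked there under tension and holds the gate shut. Finally stand the puller upright on the bare worktop, clear of the spring and the holder; never touch the spring with the gripper, and leave the vials, the bottle and the hand stamp where they are.

Things in the scene. Friction and masses are not known exactly. Their poses are not given: they have to be found in the camera images.
- chute_unit: Fixed grey base plate of the vial chute, 10 mm thick, on the worktop. Origin on the worktop; zero yaw: x to the far side, y left. In its frame (mm): narrow part (9 mm high) x -38..38, y -80..66; wide part with the steel chute (85 high) x -42..118, y 60..200. Gate pivot (35, 85). Spring root with the gate shut (0, 85, 42), anchor post (0, -35). The near side of the plate is otherwise clear.
- anchor_post: The fixed vertical steel post on the chute unit that the spring must be hooked on; this origin is its foot, 10 mm above the worktop. 8 mm thick, with a slightly wider head; top 55 mm above the worktop.
- post_mid (a point): The anchor post's axis at the height of the spring hook, 42 mm above the worktop. Axes as the chute unit's.
- spring_swing: The coil spring (16 mm wide) with its hook; the origin is the root, where it swings freely on the gate lever. Local -y points along the spring to the hook. It moves only in a level plane, 42 mm above the worktop: it swings and stretches. Pull force 2.5 N at first, then 0.12 N more per mm, up to 68 mm.
- spring_root (a point): The axis about which the spring swings, on the gate lever, 42 mm above the worktop. Pulling the spring first swings the gate shut (under 1 N), then stretches the spring.
- spring_hook: Flat steel J-hook (5 mm thick, 21 mm wide) on the spring's free end; origin where the coil ends. Local -y is outward, +x its open side. Its back is a bar on the -x side; the 24 mm mouth on the +x side lies inward of a short lip. It starts on the -x side of the post, mouth facing the post.
- hook_seat (a point): Where the post's centre lies in the hook's pocket (11 mm wide) once hooked. 94 mm from the root when relaxed, 120 mm when hooked (26 mm stretch). A cross wall closes the pocket 4 mm outward of it; the lip on the +x side ends 6 mm inward. To hook: stretch 10 to 26 mm (best 17) more than when hooked, swing toward +x until the post is in the mouth, slacken.
- pull_eye (a point): Centre of the pull eye, a ring at the outer end of the hook, 20 mm outward of hook_seat (so 114 mm from the root when relaxed, 140 mm when hooked), 42 mm above the worktop. Clear hole 18 mm across, wire 5 mm thick, hole axis vertical.
- gate (a joint): Angle of the gate lever (rad): 0 shut, against its stop, up to 0.45 open. It stays where it is left until the spring pulls it.
- holder_slot (a point): Middle of the slot of the fixed puller holder, 20 mm above the worktop. Base plate 100 x 104 x 4 mm (y -22..82 mm); two ribs 44 mm long, 12 mm thick, tops 40 mm up, stand 19 mm apart before and behind the stored grip bar, so fingers cannot take the bar there. Draw the puller straight up by 40 mm or more. Local y points along the puller to its pin.
- puller: The loose spring puller: D-handle, shank and pin, 160 g. Origin on its underside, under the middle of the grip bar; y to the pin, z up. 36 mm high, 96 mm wide, 169 mm long. It stands level by itself on the D-handle's front and rear bars. It starts in the holder, underside 4 mm above the worktop. Balance point about 47 mm ahead of the grip.
- puller_grip (a point): Middle of the puller's black cross grip, a bar 14 mm thick (y), 96 mm long (x), 36 mm high, at the rear of the D-handle; 20 mm above the underside. Local y points to the pin. The handle's opening ahead of the bar is 72 mm (x) by 55 mm (y) and open from above.
- puller_shank (a point): A point at the centre of the puller's steel shank, a level bar 10 mm wide and 12 mm high; 105 mm ahead of the grip and 30 mm above the underside. The free shank runs from 74 to 162 mm ahead of the grip.
- puller_pin (a point): Middle of the puller's pin, a round pin 6 mm thick pointing down from the shank's end, 155 mm ahead of the grip, 13 mm above the underside. Its rounded tip is 9 mm lower, the shank's underside 11 mm higher.
- vial_0_mid (a point): Bystander: centre of a small standing vial, 26 mm wide, 54 mm high.
- vial_1_mid (a point): Bystander: centre of another small standing vial, 26 mm wide, 54 mm high.
- iodine_bottle_mid (a point): Bystander: centre of a standing brown bottle, 48 mm wide, 105 mm high.
- name_stamp_mid (a point): Bystander: centre of a standing hand stamp, 26 x 42 mm, 62 mm high.
There are look-alikes about, which are no part of the job. There is more than one size of the part that bears holder_slot; the job needs the larger.

How it is judged:
By the outcome, as a careful person would: the job done as asked, in the order asked, and still so for the second after the job is handed in, with the robot touching nothing.
It also fails if it takes over 61 s, if anything falls off the work surface, if the arm or the gripper's body presses on something with over 40 N, if the wrist force passes 120 N, or if a joint passes its speed limit or range.

### The arm

A 7-joint arm with a two-finger parallel gripper is mounted at the origin on a cart in front of the work surface, level with it; the furniture and walls round the work are solid. World frame = base frame: x ahead of the robot, y to its left, z up, the work surface at z = 0. Lengths are in m, angles in rad, forces in N, time in s.
With the tool pointing down it reaches from about 0.425 to 0.925 m from the base axis. Payload 6.8 kg.
Tool frame: the origin (TCP) lies at the very end of the fingers, on their centre line; the grasp point (between the pads) lies 19 mm behind it; z points along the fingers, x is the direction in which the jaws open and shut, and the axes are right-handed (so a half turn about z gives the same grasp; the last joint's range is limited). The gripper opens to 85 mm and grips with 20 to 120 N. Pads are 22 mm wide; open, the fingers measure 114 mm over their backs; the gripper's body (76 mm by 85 mm) begins 54 mm behind the grasp point. The pads swing forward as they close: fully open they stand 13 mm farther back than shut.
Start: joints at [1.132, 0.477, 0.022, 1.555, -0.011, 1.109, -0.083], TCP at [0.219, -0.638, 0.209] pointing down, gripper open.
Joint ranges: [-2.96, 2.96], [-0.34, 2.1], [-1.41, 1.46], [0.24, 2.44], [-1.37, 4.51], [0.17, 1.92], [-2.96, 2.96]. Speed limits (rad/s): [2.39, 2.39, 3.14, 3.14, 3.14, 3.14, 3.14].

### API

Orientations are given as a rotation vector (axis times angle).
In Python, from bench import get_obs, imaging, hand_in gives the robot as it stands.
- The arm moves only by the tool send_rows, never from a script. Its argument "motion" is a list of rows, each an object with "dp": the shift along the world's x, y, z in m, a list of three; "rot": the turn, a rotation vector about the world's x, y, z in rad, a list of three; "grip": the finger opening in m, from 0 to 0.0854. In form: [{"dp": [dx, dy, dz], "rot": [ax, ay, az], "grip": grip}, ...]. A call has 1 to 20 rows; each row shifts and turns the pose as measured when the row begins; what a row does not reach is not made up. A row lasts 1/8 s, in which the tool goes at most 62.5 mm and 10.7 degrees, less where a joint would pass 70% of its speed; a pose out of reach is approached as far as the arm can. A call is refused whole if a number of a shift passes 0.0625 or a number of a turn 0.188, either way. A call with a gripper value outside its range is refused whole. The fingers move at their own pace and stop on an object; "grip_force" is the grip in N (left out, the last holds). Time passes only in rows, so rows that do not move let the fingers close. It gives the time, the measured TCP pose, the force and the opening at its end, in the units of the state.
- get_obs(): the state, without advancing time (a new reading comes with each control period).
- imaging.grab_frame(name): name is "scene" or "top" or "wrist"; returns a dict with "img" (400x640x3 uint8, red, green, blue), "fx", "fy", "cx", "cy" (pixels), "R" (3x3) and "t" (3): a world point X has camera coordinates R X + t. Camera axes: x right, y down, z forward; pixel columns grow to the right and rows downward; lengths in m; the calibration is good to about 2 mm. The wrist camera is an equidistant fisheye: a pixel r from the principal point sees the ray r / f radians off the axis. A picture is of the moment at which its call begins. There is no depth.
- hand_in(): hands the job in, once; it reports no verdict.
The state is a dict: "clock": time; "joints": joint angles; "qvel": joint speeds; "tau": joint torques, N m; "tcp_pos": TCP position; "orientation": TCP orientation; "contact_force": force on the tool from outside, world axes, zero at the start; "moment": the same for the moment, N m; "grip_width": finger opening in m.
Only numpy, scipy, OpenCV 4.12 (cv2) and the standard library are available. Lean on these libraries where they do the work, as an engineer would, in place of code of your own. Each camera call takes 0.05 s, during which the arm holds its last target. There are 200 camera calls.

## Working session

There is one attempt and no reset: what is moved stays moved. The work goes in short steps, Python scripts to look and compute and a tool call to move; the robot and the scene stay as the last step left them, time stands still between calls to the robot, and variables do not carry over. Pictures are saved under pics/ and viewed, about 8 in all and at most 12, crops included, and the job is handed in when it is done.

Besides the shell and the picture viewer there is one more tool, called after "Call:" in YAML: its name, and indented under it one key for each argument. send_rows: Moves the arm, as the interface text tells. Its arguments: {"type":"object","properties":{"motion":{"type":"array","items":{"type":"object","properties":{"dp":{"type":"array","items":{"type":"number"}},"rot":{"type":"array","items":{"type":"number"}},"grip":{"type":"number"}}}},"grip_force":{"type":"number"}},"required":["motion"]}

```bash
mkdir -p pics
cat > h.py <<'E'
import numpy as np,cv2,json,pickle
from scipy.spatial.transform import Rotation as Rn
from bench import get_obs, imaging, hand_in
def grab(n,save=None):
    f=imaging.grab_frame(n)
    for k in("R","t"): f[k]=np.array(f[k],float)
    if save:
        cv2.imwrite(f"pics/{save}.png",f["img"][:,:,::-1]); pickle.dump(f,open(f"pics/{save}.pkl","wb"))
    return f
def load(s): return pickle.load(open(f"pics/{s}.pkl","rb"))
def ray(f,u,v,fish=False):
    x=(u-f["cx"])/f["fx"];y=(v-f["cy"])/f["fy"]
    if fish:
        r=np.hypot(x,y); s=np.sin(r)/r if r>1e-9 else 1; d=np.array([x*s,y*s,np.cos(r)])
    else: d=np.array([x,y,1.])
    return -f["R"].T@f["t"], f["R"].T@d
def plane(f,u,v,z,fish=False):
    o,d=ray(f,u,v,fish); return o+d*(z-o[2])/d[2]
def proj(f,X,fish=False):
    c=f["R"]@np.array(X,float)+f["t"]
    if fish:
        r=np.hypot(c[0],c[1]);a=np.arctan2(r,c[2]);return np.array([f["cx"]+f["fx"]*a*c[0]/r,f["cy"]+f["fy"]*a*c[1]/r])
    return np.array([f["cx"]+f["fx"]*c[0]/c[2],f["cy"]+f["fy"]*c[1]/c[2]])
def tri(f,p,g,q):
    o1,d1=ray(f,*p);o2,d2=ray(g,*q);A=np.stack([d1,-d2],1);s=np.linalg.lstsq(A,o2-o1,rcond=None)[0]
    a=o1+s[0]*d1;b=o2+s[1]*d2;return (a+b)/2,np.linalg.norm(a-b)
E
python3 - <<'E'
from h import *
np.set_printoptions(precision=4,suppress=True)
for n in("scene","top"):
    f=grab(n,n+"0"); print(n,-f["R"].T@f["t"],f["fx"],f["R"])
    cv2.imwrite(f"pics/{n}0b.png",cv2.resize(f["img"][:,:,::-1],(800,500),interpolation=cv2.INTER_CUBIC))
print(get_obs())
E
```

```text
scene [-0.1146  0.6366  0.856 ] 449.7030445387913 [[-0.7162 -0.6975  0.021 ]
 [-0.4378  0.4257 -0.7919]
 [ 0.5434 -0.5764 -0.6103]]
top [ 0.3878 -0.1029  1.2911] 466.17466539663684 [[-0.0133 -0.9999 -0.0006]
 [-0.9927  0.0133 -0.1202]
 [ 0.1202 -0.001  -0.9928]]
{'clock': 0.1, 'joints': array([ 1.1319,  0.4777,  0.0224,  1.5564, -0.0115,  1.1093, -0.0831]), 'qvel': array([ 0.0013, -0.0008, -0.0001, -0.0003,  0.001 , -0.0026, -0.002 ]), 'tau': array([  0.0042, -59.7763,   1.6138, -28.1958,   0.0129,   0.005 ,
         0.    ]), 'tcp_pos': array([ 0.219 , -0.6379,  0.2078]), 'orientation': array([-2.5562,  1.8249,  0.0023]), 'contact_force': array([ 0.529 , -0.804 ,  0.4825]), 'moment': array([-0.0286, -0.0187,  0.0361]), 'grip_width': 0.08571535778930318}
```

View pics/top0b.png

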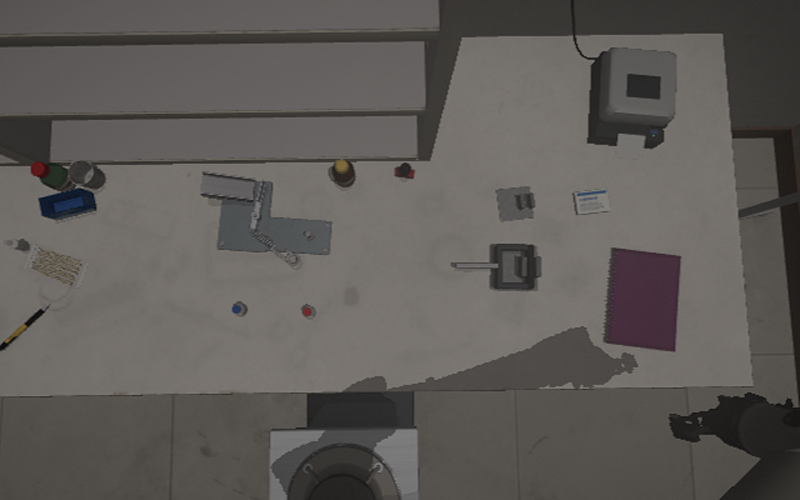

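View pics/scene0b.png

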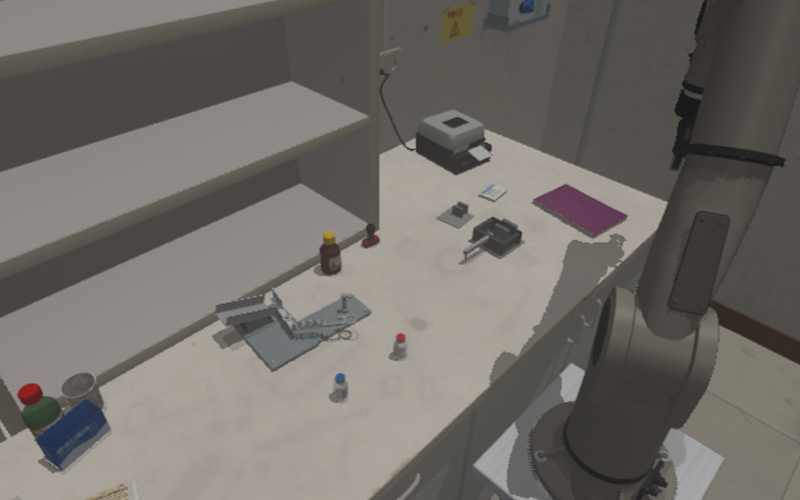

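The top view shows the chute plate at about (275,230), its post near (308,236), and the spring eye at (293,260). The puller lies in the larger holder at (515,267) with its pin at (455,265). Possible mix-ups are the empty small holder at (516,204), the card box at (590,202), and the hook tip against the post. I choose the larger holder, the one holding the puller. Next is one close crop to check that.

```bash
python3 - <<'E'
from h import *
f=load("top0")["img"][:,:,::-1]
def crop(x0,y0,w,h,s): return cv2.convertScaleAbs(cv2.resize(f[y0:y0+h,x0:x0+w],None,fx=s,fy=s,interpolation=cv2.INTER_CUBIC),alpha=1.6)
a=crop(155,130,120,95,6.5); b=crop(350,185,100,55,6.5)
# stack: a 780x617 -> use scale 5
a=crop(155,130,120,90,5); b=crop(350,190,120,50,5)[:, :]
c=np.vstack([a[:],b[:,:600]])[:, :]
cv2.imwrite("pics/c1.png",cv2.resize(c,(514,600)) if 0 else np.hstack([cv2.resize(a,(480,360)),np.zeros((360,1,3),np.uint8)]) if 0 else c[:700]);print(c.shape)
cv2.imwrite("pics/c1.png",cv2.resize(c,(514,600)))
E
python3 -c "
import cv2,numpy as np
f=cv2.imread('pics/top0.png')
a=cv2.resize(f[130:205,155:275],None,fx=6.6,fy=6.6,interpolation=cv2.INTER_CUBIC)
b=cv2.resize(f[190:237,355:440],None,fx=2,fy=2,interpolation=cv2.INTER_CUBIC)
a[:b.shape[0],-b.shape[1]:]=b
cv2.imwrite('pics/c1.png',cv2.convertScaleAbs(a,alpha=1.6));print(a.shape)"
```

```text
(700, 600, 3)
(495, 792, 3)
```

View pics/c1.png

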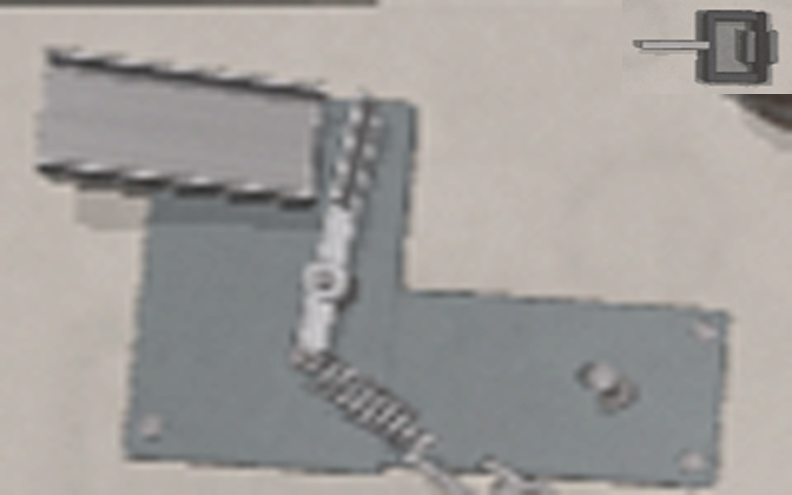

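Run:
```python
from h import *
np.set_printoptions(precision=4,suppress=True)
f=load("top0"); c=lambda u,v:((u+.5)/6.6-.5+155,(v+.5)/6.6-.5+130)
for n,p,z in [("farR",(728,314),.01),("nearR",(714,484),.01),("inner",(403,290),.01),("post",(602,377),.055),("gatepivot",(325,282),.06),("root",(310,352),.05)]: print(n,plane(f,*c(*p),z))
d=lambda u,v:(355+(u-622)/2,190+v/2)
for n,p,z in [("pinend",(636,44),.04),("shankstart",(708,45),.04),("hold TL",(697,10),.04),("BL",(697,83),.04),("gripbar top",(774,30),.04),("gripbar bot",(774,62),.04)]: print(n,plane(f,*d(*p),z))
print("eye",plane(f,293/1.25,260/1.25,.042))
for n,p in [("v0",(239,309)),("v1",(307,311)),("bottle",(343,165)),("stamp",(404,168))]: print(n,plane(f,p[0]/1.25,p[1]/1.25,.05))
```

```text
farR [0.6013 0.0232 0.01  ]
nearR [0.5292 0.0292 0.01  ]
inner [0.6134 0.1604 0.01  ]
post [0.5686 0.0699 0.055 ]
gatepivot [0.6083 0.1818 0.06  ]
root [0.5812 0.1898 0.05  ]
pinend [ 0.4977 -0.2412  0.04  ]
shankstart [ 0.4951 -0.338   0.04  ]
hold TL [ 0.5428 -0.3249  0.04  ]
BL [ 0.4442 -0.3215  0.04  ]
gripbar top [ 0.5142 -0.4278  0.04  ]
gripbar bot [ 0.471  -0.4259  0.04  ]
eye [0.5129 0.1022 0.042 ]
v0 [0.4094 0.2146 0.05  ]
v1 [0.4032 0.0706 0.05  ]
bottle [ 0.719  -0.0069  0.05  ]
stamp [ 0.7105 -0.1399  0.05  ]
```

Call:
send_rows:
  motion:
    - {"dp": [0.031, 0.038, 0], "rot": [0, 0, 0.138], "grip": 0.085}
    - {"dp": [0.031, 0.038, 0], "rot": [0, 0, 0.138], "grip": 0.085}
    - {"dp": [0.031, 0.038, 0], "rot": [0, 0, 0.138], "grip": 0.085}
    - {"dp": [0.031, 0.038, 0], "rot": [0, 0, 0.138], "grip": 0.085}
    - {"dp": [0.031, 0.038, 0], "rot": [0, 0, 0.138], "grip": 0.085}
    - {"dp": [0.031, 0.038, 0], "rot": [0, 0, 0.138], "grip": 0.085}
    - {"dp": [0.031, 0.038, 0], "rot": [0, 0, 0.138], "grip": 0.085}
    - {"dp": [0.031, 0.038, 0], "rot": [0, 0, 0.138], "grip": 0.085}
    - {"dp": [0.031, 0.038, 0], "rot": [0, 0, 0.138], "grip": 0.085}

```text
clock: 1.23
tcp_pos: [0.4985, -0.2867, 0.2042]
orientation: [3.139, 0.051, -0.011]
contact_force: [0.8, -1.0, 0.4]
grip_width: 0.0852
```

Run:
```python
from h import *
np.set_printoptions(precision=4,suppress=True)
f=grab("wrist","w1"); print(-f["R"].T@f["t"],f["fx"],f["cx"],f["cy"],f["R"])
cv2.imwrite("pics/w1b.png",cv2.convertScaleAbs(cv2.resize(f["img"][:,:,::-1],(800,500),interpolation=cv2.INTER_CUBIC),alpha=1.5))
o=get_obs();print(o["tcp_pos"],Rn.from_rotvec(o["orientation"]).as_matrix(),o["joints"])
```

```text
[ 0.4967 -0.216   0.3691] 309.70691628693146 319.3339667861936 200.78444864644365 [[ 0.9995  0.0323 -0.007 ]
 [ 0.033  -0.9591  0.2811]
 [ 0.0024 -0.2812 -0.9596]]
[ 0.5036 -0.2788  0.2045] [[ 0.9989  0.0478 -0.0031]
 [ 0.0478 -0.9989  0.0014]
 [-0.003  -0.0015 -1.    ]] [ 0.713   0.3499 -0.3967  1.7787  0.1532  1.0468  0.3083]
```

View pics/w1b.png

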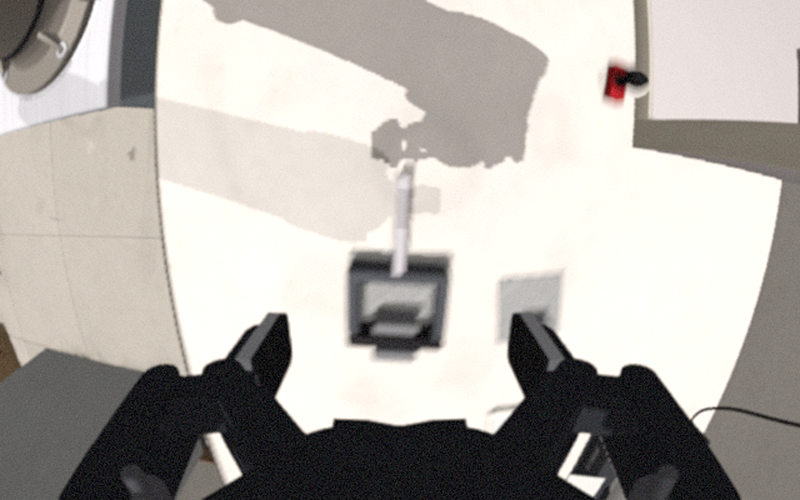

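Run:
```python
from h import *
np.set_printoptions(precision=4,suppress=True)
f=grab("wrist","w2")
im=f["img"][:,:,::-1]; s=im[110:300,250:390]
cv2.imwrite("pics/w2c.png",cv2.convertScaleAbs(cv2.resize(s,None,fx=3,fy=3,interpolation=cv2.INTER_CUBIC),alpha=1.1))
g=im.astype(int).sum(2)
for r in range(120,225,8): print(r,g[r,308:338])
print(get_obs()["tcp_pos"])
```

```text
120 [324 326 321 325 323 330 330 333 330 335 334 327 345 362 432 463 444 378
 338 334 338 331 338 338 342 335 338 359 398 416]
128 [249 265 265 297 325 338 336 338 340 336 341 336 330 334 369 391 410 404
 383 364 374 361 356 354 357 350 364 350 353 353]
136 [476 492 501 500 496 496 493 488 485 484 495 507 517 506 508 501 508 514
 512 513 508 515 507 509 509 509 502 505 510 510]
144 [447 450 462 477 494 504 507 482 415 350 339 337 335 327 340 334 356 415
 491 507 509 508 509 512 508 510 512 512 512 509]
152 [448 454 440 419 403 409 418 404 397 397 402 371 322 283 268 290 369 436
 455 456 457 446 451 454 451 447 444 442 447 448]
160 [445 447 407 397 408 417 414 411 401 403 390 351 287 262 262 294 377 435
 457 461 442 454 449 459 451 458 454 448 450 444]
168 [449 429 399 400 422 421 408 409 400 396 361 306 271 265 299 390 434 451
 460 456 454 452 442 451 444 444 449 457 457 474]
176 [429 405 391 414 409 404 408 401 394 376 346 313 317 330 369 441 476 502
 488 490 494 492 491 495 494 502 501 496 500 498]
184 [424 397 426 454 460 464 465 460 446 404 364 334 331 389 450 501 508 502
 505 502 514 505 506 508 497 502 504 507 503 505]
192 [428 436 462 471 464 461 456 453 428 377 331 333 374 453 495 502 516 507
 516 512 503 511 510 506 510 511 508 516 511 512]
200 [420 462 467 466 463 452 457 446 393 340 336 332 398 483 521 519 521 511
 507 511 507 511 514 502 506 506 511 507 515 512]
208 [441 464 473 458 467 455 451 418 356 330 359 430 492 517 521 516 518 524
 516 520 512 515 521 520 518 516 515 517 514 522]
216 [459 480 465 455 454 452 426 357 269 228 223 224 220 219 228 227 227 219
 211 234 224 222 229 234 239 224 227 234 235 241]
224 [469 469 457 452 460 447 394 261 122  72  71  67  97  82  87  77  91  82
  84  90  86  70  91  75  94  73  86  76 100  61]
[ 0.5019 -0.2813  0.2044]
```

View pics/w2c.png

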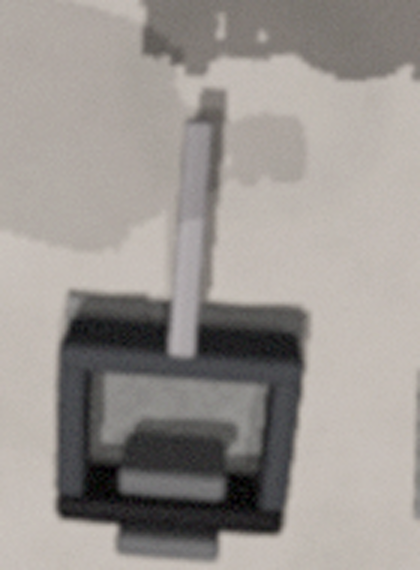

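Run:
```python
from h import *
np.set_printoptions(precision=4,suppress=True)
f=load("w2"); c=lambda u,v:((u+.5)/3-.5+250,(v+.5)/3-.5+110)
P={n:plane(f,*c(*p),.04,True) for n,p in dict(end=(199,122),base=(183,354),rl=(60,500),rr=(282,514),hl=(68,350),hr=(302,358),ribfrontL=(127,432),ribrearR=(217,555)).items()}
for n in P: print(n,P[n])
d=P["end"]-P["base"];print(np.linalg.norm(d),np.arctan2(-d[0],d[1]))
d=P["rr"]-P["rl"];print(np.linalg.norm(d),np.arctan2(d[1],d[0]))
t=load("top0");print(proj(t,P["end"]),proj(t,P["rr"]))
```

```text
end [ 0.4974 -0.2482  0.04  ]
base [ 0.4953 -0.3363  0.04  ]
rl [ 0.4471 -0.4036  0.04  ]
rr [ 0.5384 -0.4051  0.04  ]
hl [ 0.4512 -0.3371  0.04  ]
hr [ 0.5407 -0.3359  0.04  ]
ribfrontL [ 0.4744 -0.3705  0.04  ]
ribrearR [ 0.5128 -0.4265  0.04  ]
0.08819310931129627 -0.024354402012224094
0.09124655032803569 -0.016705941390214335
[364.6059 212.0826] [422.2367 196.2104]
```

Call:
send_rows:
  motion:
    - {"dp": [-0.006, -0.025, -0.02], "rot": [0, 0, -0.07], "grip": 0.085}
    - {"dp": [0, 0, -0.045], "rot": [0, 0, 0], "grip": 0.085}
    - {"dp": [0, 0, -0.045], "rot": [0, 0, 0], "grip": 0.06}
    - {"dp": [0, 0, -0.04], "rot": [0, 0, 0], "grip": 0.05}
    - {"dp": [0, 0, 0], "rot": [0, 0, 0], "grip": 0.05}
    - {"dp": [0, 0, 0], "rot": [0, 0, 0], "grip": 0.05}
  grip_force: 60

```text
clock: 2.08
tcp_pos: [0.4875, -0.3179, 0.0461]
orientation: [3.137, -0.086, -0.016]
contact_force: [0.8, -0.5, 0.9]
grip_width: 0.0502
```

Run:
```python
from h import *
o=get_obs();print(o["tcp_pos"],Rn.from_rotvec(o["orientation"]).as_matrix(),o["grip_width"])
```

```text
[ 0.48750498 -0.31787774  0.04610635] [[ 0.99843368 -0.05495717 -0.01048314]
 [-0.05498888 -0.99848315 -0.00276059]
 [-0.01031552  0.00333272 -0.99994124]] 0.05022692834130476
```

Call:
send_rows:
  motion:
    - {"dp": [0.008, 0.012, 0], "rot": [0.003, -0.01, 0.033], "grip": 0.05}
    - {"dp": [0, 0, -0.016], "rot": [0, 0, 0], "grip": 0.05}
    - {"dp": [0, 0, -0.012], "rot": [0, 0, 0], "grip": 0.05}
    - {"dp": [0, 0, 0], "rot": [0, 0, 0], "grip": 0.05}
    - {"dp": [0, 0, 0], "rot": [0, 0, 0], "grip": 0.05}

```text
clock: 2.7
tcp_pos: [0.4982, -0.3066, 0.0197]
orientation: [3.138, -0.033, 0.009]
contact_force: [0.5, -0.3, 1.0]
grip_width: 0.0498
```

```bash
cat >> h.py <<'E'
def st():
    o=get_obs();M=Rn.from_rotvec(o["orientation"]).as_matrix()
    print("t",o["clock"],"p",o["tcp_pos"].round(4),"jawang",round(np.arctan2(M[1,0],M[0,0]),4),"zax",M[:,2].round(4),"lvl",np.cross(M[:,2],[0,0,-1]).round(4),"F",o["contact_force"].round(2),"M",o["moment"].round(3),"g",round(o["grip_width"],4));return o,M
E
python3 -c "
from h import *
st()"
```

```text
t 2.7 p [ 0.4982 -0.3066  0.0197] jawang -0.0208 zax [ 0.0054 -0.003  -1.    ] lvl [0.003  0.0054 0.    ] F [ 0.53 -0.26  0.97] M [0.006 0.024 0.014] g 0.0498
```

Call:
send_rows:
  motion:
    - {"dp": [-0.001, 0, -0.004], "rot": [0, 0.004, 0], "grip": 0.05}
    - {"dp": [0, 0, 0], "rot": [0, 0, 0], "grip": 0.03}
    - {"dp": [0, 0, 0], "rot": [0, 0, 0], "grip": 0.015}
    - {"dp": [0, 0, 0], "rot": [0, 0, 0], "grip": 0.0}
    - {"dp": [0, 0, 0], "rot": [0, 0, 0], "grip": 0.0}
    - {"dp": [0, 0, 0], "rot": [0, 0, 0], "grip": 0.0}
    - {"dp": [0, 0, 0], "rot": [0, 0, 0], "grip": 0.0}
  grip_force: 80

```text
clock: 3.58
tcp_pos: [0.4972, -0.307, 0.0161]
orientation: [3.138, -0.034, 0.003]
contact_force: [-0.1, 0.0, 0.5]
grip_width: 0.0045
```

```bash
python3 -c "
from h import *
st()"
```

```text
t 3.575 p [ 0.4972 -0.307   0.0161] jawang -0.0216 zax [ 0.0017 -0.0035 -1.    ] lvl [0.0035 0.0017 0.    ] F [-0.1   0.04  0.47] M [ 0.042  0.088 -0.042] g 0.0045
```

Call:
send_rows:
  motion:
    - {"dp": [0, 0, 0], "rot": [0, 0, 0], "grip": 0.0}
    - {"dp": [0, 0, 0], "rot": [0, 0, 0], "grip": 0.0}

```text
clock: 3.82
tcp_pos: [0.4972, -0.307, 0.0161]
orientation: [3.138, -0.034, 0.003]
contact_force: [-0.1, -0.4, 0.1]
grip_width: 0.0043
```

Run:
```python
from h import *
st()
f=grab("wrist","w3"); im=f["img"][:,:,::-1]
s=grab("scene","s3")["img"][:,:,::-1]
a=cv2.resize(im[100:400,150:490],None,fx=1.5,fy=1.5)
p=proj(load("s3"),[.496,-.31,.04]).astype(int);print(p)
b=cv2.resize(s[p[1]-50:p[1]+40,p[0]-30:p[0]+30],None,fx=4.7,fy=5)
cv2.imwrite("pics/w3b.png",cv2.convertScaleAbs(np.hstack([a,b[:450]]),alpha=1.5))
```

```text
t 3.825 p [ 0.4972 -0.307   0.0161] jawang -0.0216 zax [ 0.0016 -0.0034 -1.    ] lvl [0.0034 0.0016 0.    ] F [-0.11 -0.42  0.06] M [ 0.104  0.007 -0.037] g 0.0043
[384 191]
```

View pics/w3b.png

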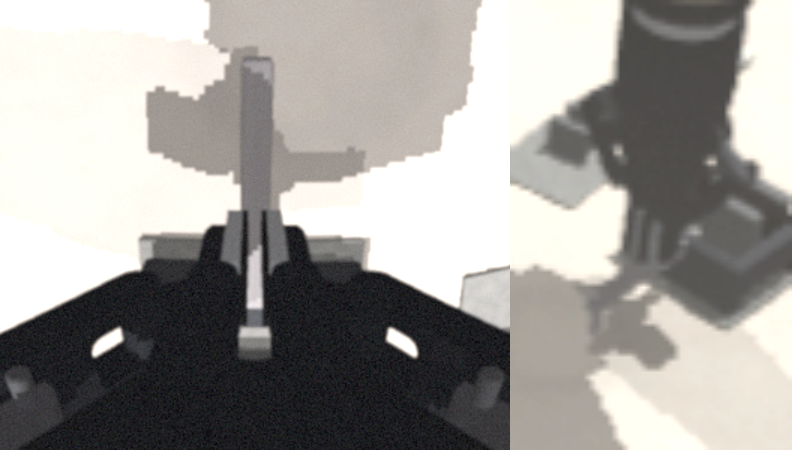

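Call:
send_rows:
  motion:
    - {"dp": [0, 0, 0.015], "rot": [0, 0, 0], "grip": 0.0}
    - {"dp": [0, 0, 0.02], "rot": [0, 0, 0], "grip": 0.0}
    - {"dp": [0, 0, 0.02], "rot": [0, 0, 0], "grip": 0.0}
    - {"dp": [0, 0, 0.015], "rot": [0, 0, 0], "grip": 0.0}
    - {"dp": [0, 0, 0], "rot": [0, 0, 0], "grip": 0.0}
    - {"dp": [0, 0, 0], "rot": [0, 0, 0], "grip": 0.0}

```text
clock: 4.68
tcp_pos: [0.4953, -0.3113, 0.0888]
orientation: [3.133, -0.037, 0.002]
contact_force: [-1.0, 0.3, 0.5]
grip_width: 0.0002
```

Run:
```python
from h import *
st()
s=grab("scene","s4")["img"][:,:,::-1]
p=proj(load("s4"),[.496,-.34,.08]).astype(int)
b=cv2.resize(s[p[1]-40:p[1]+45,p[0]-50:p[0]+60],None,fx=5,fy=5)
f=grab("wrist","w4"); im=f["img"][:,:,::-1]; 
w=cv2.resize(im[120:290,260:350],None,fx=2.5,fy=2.5)
cv2.imwrite("pics/w4b.png",cv2.convertScaleAbs(np.hstack([b,w]),alpha=1.5))
```

```text
t 4.675 p [ 0.4953 -0.3113  0.0888] jawang -0.0235 zax [ 0.001  -0.0079 -1.    ] lvl [0.0079 0.001  0.    ] F [-0.97  0.29  0.48] M [-0.005 -0.004  0.018] g 0.0002
```

View pics/w4b.png

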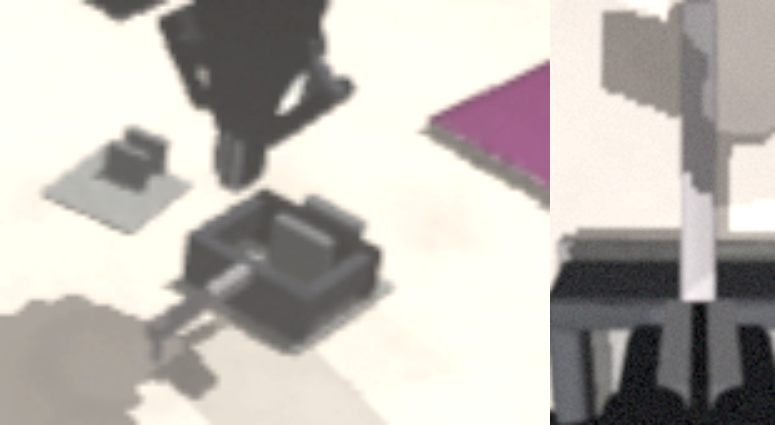

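Run:
```python
from h import *
f=load("s4");w=load("w4")
p=proj(f,[.496,-.34,.08]).astype(int)
for X in([.4953,-.3113,.0888],[.4953,-.3113,.1078],[.4955,-.336,.04],[.497,-.248,.04],[.497,-.255,.008],[.497,-.255,.028]):
    print(X,"crop",(proj(f,X)-p+[50,40])*5,"wcrop",(proj(w,X,True)-[260,120])*2.5)
# triangulate shank end / base from scene crop and w2
g=load("w2")
c=lambda u,v:((u+.5)/5-.5+p[0]-50,(v+.5)/5-.5+p[1]-40)
def rayw(u,v): return ray(g,(u+.5)/3-.5+250,(v+.5)/3-.5+110,True)
for n,a,b in [("base",(245,268),(183,354)),("end",(155,330),(199,122)),("gripRR",(265,195),None)]:
    if b is None: continue
    o1,d1=ray(f,*c(*a));o2,d2=rayw(*b);s=np.linalg.lstsq(np.stack([d1,-d2],1),o2-o1,rcond=None)[0];print(n,o1+s[0]*d1,o2+s[1]*d2)
```

```text
[0.4953, -0.3113, 0.0888] crop [228.0336135  211.48364661] wcrop [150.72181951 294.75056002]
[0.4953, -0.3113, 0.1078] crop [231.73017255 185.21578842] wcrop [151.08150029 330.93982454]
[0.4955, -0.336, 0.04] crop [242.96569808 260.18465009] wcrop [152.60904585 305.24762419]
[0.497, -0.248, 0.04] crop [151.69125473 319.82198442] wcrop [150.8480765   7.0208553]
[0.497, -0.255, 0.008] crop [153.93964631 356.6365626 ] wcrop [150.93330737  25.14969303]
[0.497, -0.255, 0.028] crop [157.11224094 330.64821473] wcrop [151.23759156  29.40400631]
base [ 0.49591456 -0.33768238  0.03445687] [ 0.49518095 -0.33837786  0.03473655]
end [ 0.49650621 -0.24965863  0.03319546] [ 0.49734948 -0.2489976   0.0331097 ]
```

Run:
```python
from h import *
o,M=st()
f=grab("scene","s5");w=grab("wrist","w5")
T=o["tcp_pos"]; p=proj(f,T).astype(int)
def big(im,x0,y0,wd,h,s): return cv2.convertScaleAbs(cv2.resize(np.ascontiguousarray(im[y0:y0+h,x0:x0+wd,::-1]),None,fx=s,fy=s,interpolation=cv2.INTER_CUBIC),alpha=1.6)
S=8
A=big(f["img"],p[0]-25,p[1]-40,50,60,S); W=proj(w,T,True).astype(int); B=big(w["img"],W[0]-25,W[1]-35,50,60,S)
for z,col in((0,(0,0,255)),(.010,(0,200,0)),(.02,(255,0,0))):
    for y in(-.011,.011):
        X=T+M@np.array([0,y,-z])
        for im,ff,q,fi in((A,f,(p[0]-25,p[1]-40),False),(B,w,(W[0]-25,W[1]-35),True)):
            u=(proj(ff,X,fi)-q+.5)*S-.5; cv2.circle(im,tuple(int(v) for v in u),3,col,-1)
cv2.imwrite("pics/c5.png",np.hstack([A,B]))
```

```text
t 4.775 p [ 0.4952 -0.3112  0.0884] jawang -0.0236 zax [ 6.0e-04 -7.7e-03 -1.0e+00] lvl [0.0077 0.0006 0.    ] F [ 0.02  0.58 -0.11] M [0.015 0.026 0.046] g 0.0001
```

View pics/c5.png

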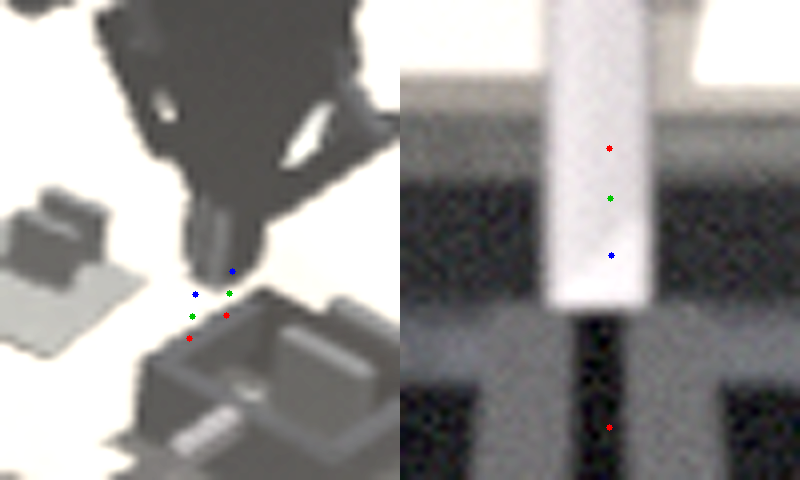

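Call:
send_rows:
  motion:
    - {"dp": [0, 0.04, 0], "rot": [0.004, 0, 0], "grip": 0.0}
    - {"dp": [0, 0.04, 0], "rot": [0.003, 0, 0], "grip": 0.0}
    - {"dp": [0, 0.025, -0.03], "rot": [0, 0, 0], "grip": 0.0}
    - {"dp": [0, 0, -0.025], "rot": [0, 0, 0], "grip": 0.0}
    - {"dp": [0, 0, -0.008], "rot": [0, 0, 0], "grip": 0.0}
    - {"dp": [0, 0, 0], "rot": [0, 0, 0], "grip": 0.0}
    - {"dp": [0, 0, 0], "rot": [0, 0, 0], "grip": 0.0}

```text
clock: 5.75
tcp_pos: [0.4946, -0.2037, 0.0227]
orientation: [-3.141, 0.04, 0.001]
contact_force: [0.8, -0.1, -0.3]
grip_width: -0.0002
```

```bash
python3 -c "
from h import *
st()"
```

```text
t 5.75 p [ 0.4946 -0.2037  0.0227] jawang -0.0253 zax [-9.e-04  6.e-04 -1.e+00] lvl [-0.0006 -0.0009 -0.    ] F [ 0.76 -0.07 -0.32] M [-0.008  0.004  0.09 ] g -0.0002
```

Call:
send_rows:
  motion:
    - {"dp": [0, 0, -0.01], "rot": [0, 0, 0], "grip": 0.0}
    - {"dp": [0, 0, -0.006], "rot": [0, 0, 0], "grip": 0.0}
    - {"dp": [0, 0, 0], "rot": [0, 0, 0], "grip": 0.0}
    - {"dp": [0, 0, -0.003], "rot": [0, 0, 0], "grip": 0.0}
    - {"dp": [0, 0, 0], "rot": [0, 0, 0], "grip": 0.0}

```text
clock: 6.38
tcp_pos: [0.4954, -0.2049, 0.0037]
orientation: [3.141, -0.042, 0.002]
contact_force: [0.2, -0.2, -0.2]
grip_width: -0.0005
```

```bash
python3 -c "
from h import *
o,M=st()
s=grab('scene','s6');w=grab('wrist','w6')
p=proj(s,o['tcp_pos']).astype(int);q=proj(w,o['tcp_pos'],True).astype(int)
g=lambda f,p:cv2.convertScaleAbs(cv2.resize(np.ascontiguousarray(f['img'][p[1]-30:p[1]+30,p[0]-25:p[0]+25,::-1]),None,fx=8,fy=8,interpolation=cv2.INTER_CUBIC),alpha=1.5)
A=g(s,p);B=g(w,q);cv2.circle(A,(200,240),3,(0,0,255),-1);cv2.circle(B,(200,240),3,(0,0,255),-1)
cv2.imwrite('pics/c6.png',np.hstack([A,B]))"
```

```text
t 6.375 p [ 0.4954 -0.2049  0.0037] jawang -0.0269 zax [ 1.3e-03 -5.0e-04 -1.0e+00] lvl [0.0005 0.0013 0.    ] F [ 0.16 -0.18 -0.25] M [-0.007  0.007 -0.033] g -0.0005
```

Call:
send_rows:
  motion:
    - {"dp": [0, 0, -0.004], "rot": [0, 0, 0], "grip": 0.0}
    - {"dp": [0, 0, -0.002], "rot": [0, 0, 0], "grip": 0.0}

```text
clock: 6.72
tcp_pos: [0.4959, -0.2051, -0.0021]
orientation: [3.14, -0.042, 0.004]
contact_force: [0.3, -0.1, -0.4]
grip_width: 0.0002
```

Call:
send_rows:
  motion:
    - {"dp": [0, 0, -0.004], "rot": [0, 0, 0], "grip": 0.0}
    - {"dp": [0, 0, -0.002], "rot": [0, 0, 0], "grip": 0.0}

```text
clock: 6.98
tcp_pos: [0.4958, -0.205, -0.0086]
orientation: [3.141, -0.042, 0.004]
contact_force: [-0.2, -0.4, -0.8]
grip_width: 0.0003
```

Call:
send_rows:
  motion:
    - {"dp": [0, 0, -0.003], "rot": [0, 0, 0], "grip": 0.0}

```text
clock: 7.1
tcp_pos: [0.4959, -0.205, -0.0118]
orientation: [3.141, -0.042, 0.004]
contact_force: [-0.7, -0.3, -0.1]
grip_width: 0.0
```

Call:
send_rows:
  motion:
    - {"dp": [0, 0, -0.002], "rot": [0, 0, 0], "grip": 0.0}

```text
clock: 7.22
tcp_pos: [0.4957, -0.205, -0.0141]
orientation: [3.141, -0.042, 0.003]
contact_force: [0.2, 0.3, 0.5]
grip_width: -0.0002
```

Call:
send_rows:
  motion:
    - {"dp": [0, 0, -0.002], "rot": [0, 0, 0], "grip": 0.0}

```text
clock: 7.35
tcp_pos: [0.4958, -0.205, -0.0162]
orientation: [3.141, -0.042, 0.003]
contact_force: [0.7, 0.2, -0.0]
grip_width: -0.0
```

Call:
send_rows:
  motion:
    - {"dp": [0, 0, -0.002], "rot": [0, 0, 0], "grip": 0.0}

```text
clock: 7.48
tcp_pos: [0.4958, -0.205, -0.0183]
orientation: [3.141, -0.042, 0.003]
contact_force: [0.1, -0.5, 0.3]
grip_width: 0.0002
```

Call:
send_rows:
  motion:
    - {"dp": [0, 0, -0.002], "rot": [0, 0, 0], "grip": 0.0}

```text
clock: 7.6
tcp_pos: [0.4958, -0.205, -0.0205]
orientation: [3.141, -0.042, 0.003]
contact_force: [0.2, 0.3, 1.0]
grip_width: 0.0
```

```bash
python3 -c "
from h import *
o,M=st()
s=grab('scene','s6');w=grab('wrist','w6')
p=proj(s,o['tcp_pos']).astype(int);q=proj(w,o['tcp_pos'],True).astype(int)
g=lambda f,p:cv2.convertScaleAbs(cv2.resize(np.ascontiguousarray(f['img'][p[1]-30:p[1]+30,p[0]-25:p[0]+25,::-1]),None,fx=8,fy=8,interpolation=cv2.INTER_CUBIC),alpha=1.5)
A=g(s,p);B=g(w,q);cv2.circle(A,(200,240),3,(0,0,255),-1);cv2.circle(B,(200,240),3,(0,0,255),-1)
cv2.imwrite('pics/c6.png',np.hstack([A,B]))"
```

```text
t 7.6 p [ 0.4958 -0.205  -0.0205] jawang -0.0269 zax [ 2.2e-03 -7.0e-04 -1.0e+00] lvl [0.0007 0.0022 0.    ] F [0.19 0.34 1.04] M [ 0.048  0.013 -0.019] g 0.0
```

View pics/c6.png

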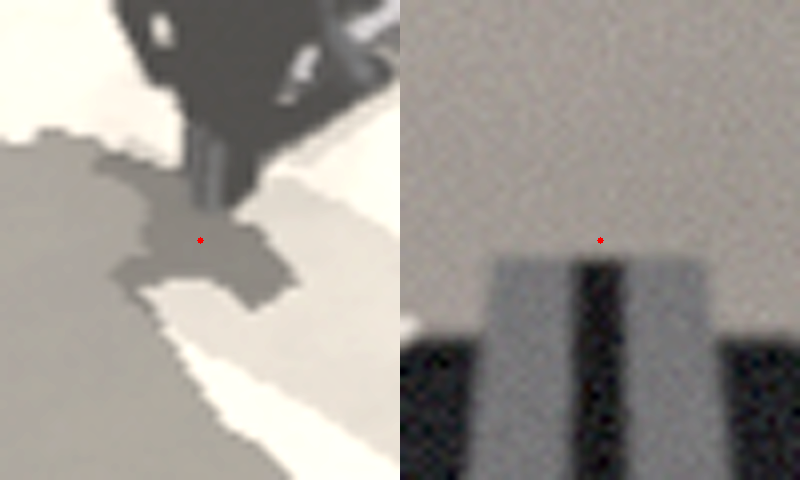

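Call:
send_rows:
  motion:
    - {"dp": [0, 0, -0.002], "rot": [0, 0, 0], "grip": 0.0}

```text
clock: 7.82
tcp_pos: [0.4958, -0.205, -0.0225]
orientation: [3.141, -0.042, 0.003]
contact_force: [-0.4, 0.3, 6.0]
grip_width: 0.0001
```

Call:
send_rows:
  motion:
    - {"dp": [0, 0, -0.002], "rot": [0, 0, 0], "grip": 0.0}

```text
clock: 7.95
tcp_pos: [0.496, -0.2051, -0.0227]
orientation: [3.14, -0.043, 0.003]
contact_force: [-11.4, 3.1, 41.5]
grip_width: -0.0003
```

Call:
send_rows:
  motion:
    - {"dp": [0, 0, 0.02], "rot": [0, 0, 0], "grip": 0.03}
    - {"dp": [0, 0, 0.03], "rot": [0, 0, 0], "grip": 0.03}
    - {"dp": [0, 0, 0.03], "rot": [0, 0, 0], "grip": 0.03}
    - {"dp": [0, 0, 0.0], "rot": [0, 0, 0], "grip": 0.03}

```text
clock: 8.45
tcp_pos: [0.4959, -0.2049, 0.0598]
orientation: [3.139, -0.042, 0.003]
contact_force: [-0.3, 1.1, -0.9]
grip_width: 0.0298
```

```bash
python3 -c "
from h import *
np.set_printoptions(precision=4,suppress=True)
T=np.array([.4958,-.205,-.0205])
s=load('s6');w=load('w6')
p=proj(s,T).astype(int);q=proj(w,T,True).astype(int)
print('scene',[plane(s,p[0]-25+(a+.5)/8-.5,p[1]-30+(b+.5)/8-.5,.002) for a,b in((208,212),(190,207),(228,215))])
print('wrist',[plane(w,q[0]-25+(a+.5)/8-.5,q[1]-30+(b+.5)/8-.5,.002,True) for a,b in((600,258),(495,258),(708,258))])
print('cam',-w['R'].T@w['t'])
# shank in wrist/scene/top
g=load('w2');t=load('top0')
u2=lambda u,v:((u+.5)/3-.5+250,(v+.5)/3-.5+110)
for n,a,z in (('end',(199,122),.04),('base',(183,354),.04)): print(n,plane(g,*u2(*a),z,True), proj(t,plane(g,*u2(*a),z,True)))
st()"
```

```text
scene [array([ 0.4926, -0.1974,  0.002 ]), array([ 0.4991, -0.1948,  0.002 ]), array([ 0.4863, -0.2014,  0.002 ])]
wrist [array([ 0.5206, -0.1972,  0.002 ]), array([ 0.5139, -0.197 ,  0.002 ]), array([ 0.5276, -0.1976,  0.002 ])]
cam [ 0.4967 -0.1346  0.1444]
end [ 0.4974 -0.2482  0.04  ] [364.6059 212.0826]
base [ 0.4953 -0.3363  0.04  ] [397.3652 212.442 ]
t 8.45 p [ 0.4959 -0.2049  0.0598] jawang -0.0267 zax [ 0.0019 -0.002  -1.    ] lvl [0.002  0.0019 0.    ] F [-0.28  1.12 -0.86] M [-0.037 -0.066  0.009] g 0.0298
```

Call:
send_rows:
  motion:
    - {"dp": [0, -0.035, 0.0], "rot": [0, 0, 0], "grip": 0.05}
    - {"dp": [0, -0.035, 0.0], "rot": [0, 0, 0], "grip": 0.05}
    - {"dp": [0, -0.025, -0.0], "rot": [0, 0, 0], "grip": 0.05}
    - {"dp": [0, 0, -0.02], "rot": [0, 0, 0], "grip": 0.05}
    - {"dp": [0, 0, -0.02], "rot": [0, 0, 0], "grip": 0.05}
    - {"dp": [0, 0, -0.01], "rot": [0, 0, 0], "grip": 0.05}
    - {"dp": [0, 0, 0], "rot": [0, 0, 0], "grip": 0.05}

```text
clock: 9.32
tcp_pos: [0.4924, -0.3016, 0.0026]
orientation: [-3.141, 0.041, 0.007]
contact_force: [0.7, 0.4, 0.5]
grip_width: 0.0502
```

```bash
python3 -c "
from h import *
st()"
```

```text
t 9.325 p [ 0.4924 -0.3016  0.0026] jawang -0.0259 zax [-4.2e-03  6.0e-04 -1.0e+00] lvl [-0.0006 -0.0042 -0.    ] F [0.71 0.41 0.49] M [ 0.006 -0.055 -0.007] g 0.0502
```

Call:
send_rows:
  motion:
    - {"dp": [0.003, -0.002, -0.008], "rot": [0, -0.004, 0], "grip": 0.05}
    - {"dp": [0, 0, 0], "rot": [0, 0, 0], "grip": 0.03}
    - {"dp": [0, 0, 0], "rot": [0, 0, 0], "grip": 0.015}
    - {"dp": [0, 0, 0], "rot": [0, 0, 0], "grip": 0.0}
    - {"dp": [0, 0, 0], "rot": [0, 0, 0], "grip": 0.0}
    - {"dp": [0, 0, 0], "rot": [0, 0, 0], "grip": 0.0}
  grip_force: 80

```text
clock: 10.07
tcp_pos: [0.4964, -0.304, -0.0044]
orientation: [3.141, -0.04, 0.003]
contact_force: [-1.0, -0.4, -1.8]
grip_width: 0.0083
```

```bash
python3 -c "
from h import *
st()"
```

```text
t 10.075 p [ 0.4964 -0.304  -0.0044] jawang -0.0255 zax [ 1.9e-03 -6.0e-04 -1.0e+00] lvl [0.0006 0.0019 0.    ] F [-0.98 -0.38 -1.81] M [0.057 0.042 0.002] g 0.0083
```

Call:
send_rows:
  motion:
    - {"dp": [0, 0, 0.008], "rot": [0, 0, 0], "grip": 0.0}
    - {"dp": [0, 0, 0.015], "rot": [0, 0, 0], "grip": 0.0}
    - {"dp": [0, 0, 0.02], "rot": [0, 0, 0], "grip": 0.0}
    - {"dp": [0, 0, 0.018], "rot": [0, 0, 0], "grip": 0.0}
    - {"dp": [0, 0, 0], "rot": [0, 0, 0], "grip": 0.0}
    - {"dp": [0, 0, 0], "rot": [0, 0, 0], "grip": 0.0}
  grip_force: 100

```text
clock: 10.82
tcp_pos: [0.496, -0.3042, 0.0608]
orientation: [3.141, -0.042, 0.003]
contact_force: [-0.2, 0.5, -1.7]
grip_width: 0.0082
```

Run:
```python
from h import *
o,M=st()
s=grab("scene","s7")["img"][:,:,::-1]
p=proj(load("s7"),[.496,-.34,.08]).astype(int)
b=cv2.resize(s[p[1]-40:p[1]+45,p[0]-50:p[0]+60],None,fx=5,fy=5)
im=grab("wrist","w7")["img"][:,:,::-1]; 
w=cv2.resize(im[100:270,260:350],None,fx=2.5,fy=2.5)
cv2.imwrite("pics/w7b.png",cv2.convertScaleAbs(np.hstack([b,w]),alpha=1.5))
```

```text
t 10.825 p [ 0.496  -0.3042  0.0608] jawang -0.0264 zax [ 2.1e-03 -8.0e-04 -1.0e+00] lvl [0.0008 0.0021 0.    ] F [-0.17  0.46 -1.7 ] M [ 0.105  0.035 -0.017] g 0.0082
```

View pics/w7b.png

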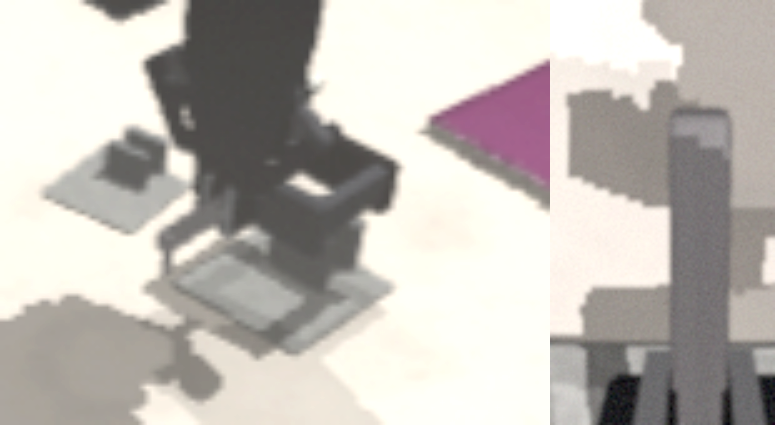

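Call:
send_rows:
  motion:
    - {"dp": [0, 0.02, 0], "rot": [0, 0, 0], "grip": 0.0}
    - {"dp": [0, 0.04, 0], "rot": [0, 0, 0], "grip": 0.0}
    - {"dp": [0, 0.04, 0], "rot": [0, 0, 0], "grip": 0.0}
    - {"dp": [0, 0.04, 0], "rot": [0, 0, 0], "grip": 0.0}
    - {"dp": [0, 0.02, 0], "rot": [0, 0, 0], "grip": 0.0}
    - {"dp": [0, 0, -0.02], "rot": [0, 0, 0], "grip": 0.0}
    - {"dp": [0, 0, -0.02], "rot": [0, 0, 0], "grip": 0.0}
    - {"dp": [0, 0, -0.01], "rot": [0, 0, 0], "grip": 0.0}
    - {"dp": [0, 0, 0], "rot": [0, 0, 0], "grip": 0.0}
    - {"dp": [0, 0, 0], "rot": [0, 0, 0], "grip": 0.0}

```text
clock: 12.18
tcp_pos: [0.4919, -0.1246, 0.0066]
orientation: [-3.135, 0.025, 0.005]
contact_force: [0.1, -1.2, -1.5]
grip_width: 0.0079
```

```bash
python3 -c "
from h import *
st()"
```

```text
t 12.175 p [ 0.4919 -0.1246  0.0066] jawang -0.0156 zax [-0.0032  0.0065 -1.    ] lvl [-0.0065 -0.0032 -0.    ] F [ 0.14 -1.19 -1.47] M [ 0.034 -0.028 -0.038] g 0.0079
```

Call:
send_rows:
  motion:
    - {"dp": [0, 0, -0.007], "rot": [-0.006, -0.003, 0], "grip": 0.0}
    - {"dp": [0, 0, -0.006], "rot": [0, 0, 0], "grip": 0.0}
    - {"dp": [0, 0, -0.002], "rot": [0, 0, 0], "grip": 0.0}
    - {"dp": [0, 0, 0], "rot": [0, 0, 0], "grip": 0.0}

```text
clock: 12.68
tcp_pos: [0.4927, -0.1251, -0.0084]
orientation: [3.141, -0.026, 0.003]
contact_force: [-0.8, 0.3, -1.2]
grip_width: 0.0078
```

```bash
python3 -c "
from h import *
st()"
```

```text
t 12.675 p [ 0.4927 -0.1251 -0.0084] jawang -0.0166 zax [ 2.e-03 -5.e-04 -1.e+00] lvl [0.0005 0.002  0.    ] F [-0.8   0.33 -1.24] M [ 0.187 -0.005 -0.053] g 0.0078
```

Call:
send_rows:
  motion:
    - {"dp": [0, 0, -0.0015], "rot": [0, 0, 0], "grip": 0.0}
    - {"dp": [0, 0, 0], "rot": [0, 0, 0], "grip": 0.015}
    - {"dp": [0, 0, 0], "rot": [0, 0, 0], "grip": 0.03}
    - {"dp": [0, 0, 0], "rot": [0, 0, 0], "grip": 0.04}
    - {"dp": [0, 0, 0], "rot": [0, 0, 0], "grip": 0.04}

```text
clock: 13.3
tcp_pos: [0.4939, -0.1251, -0.0086]
orientation: [3.141, -0.026, 0.006]
contact_force: [1.2, 0.2, 0.0]
grip_width: 0.0402
```

```bash
python3 -c "
from h import *
st()"
```

```text
t 13.3 p [ 0.4939 -0.1251 -0.0086] jawang -0.0168 zax [ 4.e-03 -9.e-04 -1.e+00] lvl [0.0009 0.004  0.    ] F [1.19 0.21 0.01] M [-0.026 -0.008 -0.018] g 0.0402
```

Call:
send_rows:
  motion:
    - {"dp": [0, 0, 0.03], "rot": [0, 0, 0], "grip": 0.05}
    - {"dp": [0, 0, 0.045], "rot": [0, 0, 0], "grip": 0.085}
    - {"dp": [0, 0, 0.045], "rot": [0, 0, 0], "grip": 0.085}
    - {"dp": [0, -0.02, 0.02], "rot": [0, 0, 0], "grip": 0.085}
    - {"dp": [0, 0, 0], "rot": [0, 0, 0], "grip": 0.085}
    - {"dp": [0, 0, 0], "rot": [0, 0, 0], "grip": 0.085}

```text
clock: 14.05
tcp_pos: [0.4922, -0.1443, 0.1341]
orientation: [-3.141, 0.025, -0.002]
contact_force: [0.7, 0.4, -1.0]
grip_width: 0.0849
```

Run:
```python
from h import *
o,M=st();print(o["joints"].round(2))
f=grab("wrist","w8");c=-f["R"].T@f["t"];print(c)
t=grab("top","t8")
# expected puller features -> pixel in wrist & top
g=np.array([.491,-.231]);y=-.013
ax=lambda x,yy,z:[g[0]+np.cos(y)*x-np.sin(y)*yy,g[1]+np.sin(y)*x+np.cos(y)*yy,z]
im=f["img"].astype(int).sum(2)
for a in(80,100,120,140,158):
    u,v=proj(f,ax(0,a/1000,.036),True);r=int(round(v));c0=int(round(u));print(a,round(u,1),round(v,1),im[r,c0-14:c0+15])
for n in("end",):
    u,v=proj(f,ax(0,.162,.036),True);print(u,v,im[int(v)-12:int(v)+13,int(round(u))])
u,v=proj(f,ax(0,0,.036),True);print("bar",u,v,im[int(v)-20:int(v)+21,int(round(u))])
u,v=proj(t,ax(0,0,.036));tm=t["img"].astype(int).sum(2);print("topbar",u,v,tm[int(round(v)),int(round(u))-12:int(round(u))+13])
u,v=proj(t,ax(0,.162,.036));print("topend",u,v,tm[int(round(v)),int(round(u))-12:int(round(u))+13])
```

```text
t 14.05 p [ 0.4922 -0.1443  0.1341] jawang -0.016 zax [ 1.3e-03  1.0e-04 -1.0e+00] lvl [-0.0001  0.0013  0.    ] F [ 0.73  0.44 -0.97] M [-0.031 -0.018 -0.006] g 0.0849
[ 0.51  0.33 -0.42  1.99  0.18  0.85 -0.02]
[ 0.49248454 -0.07403198  0.29925061]
80 319.9 201.4 [103  92  58  95  98  80 112 191 324 415 447 443 436 424 423 418 410 394
 335 221 122  65  84  97  51 106  76  88  78]
100 319.8 179.3 [472 467 470 469 475 469 463 427 395 414 446 444 433 429 418 410 416 409
 360 308 279 277 305 393 449 470 468 471 472]
120 319.8 156.5 [467 473 470 465 476 473 467 425 323 267 269 297 305 297 296 299 301 296
 300 304 332 349 376 462 519 522 521 524 524]
140 319.7 133.2 [514 526 521 468 382 299 276 268 270 277 291 295 308 300 296 302 313 303
 303 304 341 354 351 345 343 345 353 343 353]
158 319.6 112.1 [530 522 521 509 473 424 411 378 336 304 292 305 311 311 303 310 315 313
 296 293 317 341 352 355 348 353 348 342 354]
319.60334860940554 107.38586739823792 [347 355 350 350 356 347 352 339 346 338 325 301 295 306 317 298 311 303
 315 308 315 313 312 306 311]
bar 320.1208567004067 279.82274552954107 [ 59  40   2   1  40  31   6  11  57  32  27  29  45  50  87  95 113 107
 113 115 107  81 140 320 466 520 515 518 518 512 519 510 515 505 511 515
 513 503 514 506 513]
topbar 358.1409987371549 214.66341460981388 [206 206 205 206 207 206 207 202 201 204 198 196 195 189 199 234 249 243
 279 338 358 353 350 347 347]
topend 298.1367881884992 214.68389372901916 [224 228 231 228 228 228 228 229 229 230 238 209 201 215 213 210 209 207
 208 209 214 216 174 133 204]
```

Call:
send_rows:
  motion:
    - {"dp": [0, -0.01, 0], "rot": [0, 0, 0.175], "grip": 0.05}
    - {"dp": [0, -0.01, 0], "rot": [0, 0, 0.175], "grip": 0.05}
    - {"dp": [0, -0.01, 0], "rot": [0, 0, 0.175], "grip": 0.05}
    - {"dp": [0, -0.01, 0], "rot": [0, 0, 0.175], "grip": 0.05}
    - {"dp": [0, -0.01, 0], "rot": [0, 0, 0.175], "grip": 0.05}
    - {"dp": [0, -0.01, 0], "rot": [0, 0, 0.175], "grip": 0.05}
    - {"dp": [0, -0.01, -0.02], "rot": [0, 0, 0.175], "grip": 0.05}
    - {"dp": [0, -0.01, -0.02], "rot": [0, 0, 0.175], "grip": 0.05}
    - {"dp": [0, 0, -0.02], "rot": [0, 0, 0.1], "grip": 0.05}
    - {"dp": [0, 0, 0], "rot": [0, 0, 0], "grip": 0.05}
    - {"dp": [0, 0, 0], "rot": [0, 0, 0], "grip": 0.05}

```text
clock: 15.52
tcp_pos: [0.487, -0.216, 0.0607]
orientation: [-2.242, -2.181, 0.017]
contact_force: [-0.2, 0.8, 0.1]
grip_width: 0.05
```

```bash
python3 -c "
from h import *
o,M=st();print(o['joints'].round(2))"
```

```text
t 15.525 p [ 0.487  -0.216   0.0607] jawang 1.5432 zax [-0.0176  0.0023 -0.9998] lvl [-0.0023 -0.0176 -0.    ] F [-0.17  0.78  0.11] M [ 0.013 -0.049  0.044] g 0.05
[ 0.82  0.53 -0.66  1.97  0.45  0.81  1.44]
```

Call:
send_rows:
  motion:
    - {"dp": [0.004, -0.014, 0], "rot": [-0.002, -0.017, 0.015], "grip": 0.05}
    - {"dp": [0, 0, 0], "rot": [0, 0, 0], "grip": 0.05}
    - {"dp": [0, 0, -0.02], "rot": [0, 0, 0], "grip": 0.05}
    - {"dp": [0, 0, -0.02], "rot": [0, 0, 0], "grip": 0.05}
    - {"dp": [0, 0, -0.012], "rot": [0, 0, 0], "grip": 0.05}
    - {"dp": [0, 0, 0], "rot": [0, 0, 0], "grip": 0.05}
    - {"dp": [0, 0, 0], "rot": [0, 0, 0], "grip": 0.05}

```text
clock: 16.4
tcp_pos: [0.4917, -0.2306, 0.006]
orientation: [2.235, 2.206, 0.001]
contact_force: [1.2, 0.6, -0.0]
grip_width: 0.05
```

```bash
python3 -c "
from h import *
o,M=st()"
```

```text
t 16.4 p [ 0.4917 -0.2306  0.006 ] jawang 1.5574 zax [ 1.3e-03 -8.0e-04 -1.0e+00] lvl [0.0008 0.0013 0.    ] F [ 1.21  0.57 -0.01] M [ 0.016  0.025 -0.019] g 0.05
```

Call:
send_rows:
  motion:
    - {"dp": [0, 0, -0.014], "rot": [0, 0, 0], "grip": 0.05}
    - {"dp": [0, 0, -0.005], "rot": [0, 0, 0], "grip": 0.05}
    - {"dp": [0, 0, 0], "rot": [0, 0, 0], "grip": 0.035}
    - {"dp": [0, 0, 0], "rot": [0, 0, 0], "grip": 0.02}
    - {"dp": [0, 0, 0], "rot": [0, 0, 0], "grip": 0.01}
    - {"dp": [0, 0, 0], "rot": [0, 0, 0], "grip": 0.0}
    - {"dp": [0, 0, 0], "rot": [0, 0, 0], "grip": 0.0}
  grip_force: 100

```text
clock: 17.27
tcp_pos: [0.4924, -0.2308, -0.0132]
orientation: [2.234, 2.204, 0.002]
contact_force: [-0.2, 0.6, -2.0]
grip_width: 0.0124
```

```bash
python3 -c "
from h import *
o,M=st()"
```

```text
t 17.275 p [ 0.4924 -0.2308 -0.0132] jawang 1.5574 zax [ 0.0031 -0.0015 -1.    ] lvl [0.0015 0.0031 0.    ] F [-0.18  0.56 -2.  ] M [-0.01  -0.014 -0.007] g 0.0124
```

Call:
send_rows:
  motion:
    - {"dp": [0, 0, 0.02], "rot": [0, 0, 0], "grip": 0.0}
    - {"dp": [0, 0, 0.025], "rot": [0, 0, 0], "grip": 0.0}
    - {"dp": [0, 0.01, 0.02], "rot": [0, 0, -0.015], "grip": 0.0}
    - {"dp": [0.002, 0.03, 0], "rot": [0, 0, -0.02], "grip": 0.0}
    - {"dp": [0.002, 0.04, 0], "rot": [0, 0, -0.02], "grip": 0.0}
    - {"dp": [0.002, 0.04, 0], "rot": [0, 0, -0.02], "grip": 0.0}
    - {"dp": [0.002, 0.015, 0], "rot": [0, 0, 0], "grip": 0.0}
    - {"dp": [0, 0, 0], "rot": [0, 0, 0], "grip": 0.0}
    - {"dp": [0, 0, 0], "rot": [0, 0, 0], "grip": 0.0}

```text
clock: 18.4
tcp_pos: [0.5013, -0.0918, 0.0617]
orientation: [2.317, 2.108, 0.005]
contact_force: [-0.2, -0.3, -0.9]
grip_width: 0.0122
```

Run:
```python
from h import *
np.set_printoptions(precision=4,suppress=True)
o,M=st();T=o["tcp_pos"]
f=grab("wrist","w9");t=grab("top","t9");s=grab("scene","s9")
pin=T+[.0125,.1545,.0262]
print("pin proj",proj(f,pin,True),proj(t,pin),proj(s,pin),"cam",-f["R"].T@f["t"])
pw=proj(f,[.52,.085,.05],True).astype(int);pt=proj(t,[.54,.09,.05]).astype(int)
print(pw,pt)
im=lambda F,p,w,h,k:cv2.convertScaleAbs(cv2.resize(np.ascontiguousarray(F["img"][max(p[1]-h,0):p[1]+h,max(p[0]-w,0):p[0]+w,::-1]),None,fx=k,fy=k,interpolation=cv2.INTER_CUBIC),alpha=1.5)
A=im(f,pw,50,62,4);B=im(t,pt,25,31,8);ps=proj(s,[.52,.085,.05]).astype(int)
print(A.shape,B.shape)
h=min(A.shape[0],B.shape[0],496);cv2.imwrite("pics/c9.png",np.hstack([A[:h],B[:h]]))
```

```text
t 18.4 p [ 0.5013 -0.0918  0.0617] jawang 1.4761 zax [ 0.0084 -0.0048 -1.    ] lvl [0.0048 0.0084 0.    ] F [-0.18 -0.32 -0.86] M [-0.09   0.049 -0.039] g 0.0122
pin proj [564.3206 245.0644] [246.7558 205.7523] [291.0818 234.3486] cam [ 0.4285 -0.0851  0.2262]
[552 228] [238 197]
(496, 400, 3) (496, 400, 3)
```

View pics/c9.png

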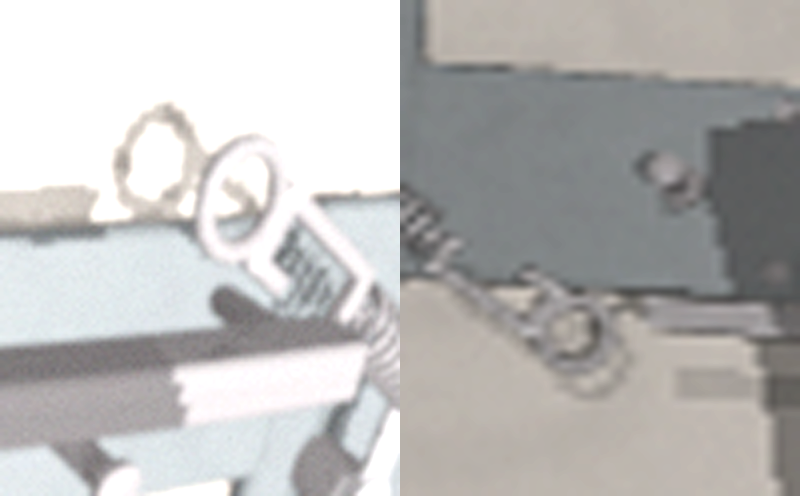

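Run:
```python
from h import *
np.set_printoptions(precision=4,suppress=True)
f=load("w9");t=load("t9");s=load("s9")
cw=lambda a,b:(502+(a+.5)/4-.5,166+(b+.5)/4-.5); ct=lambda a,b:(213+(a+.5)/8-.5,166+(b+.5)/8-.5)
eW=plane(f,*cw(240,200),.042,True);eT=plane(t,*ct(172,332),.042);print("eye",eW,eT)
print("post top",plane(t,*ct(268,168),.055), "other pickup earlier .5686 .0699")
print("pin tip",plane(f,*cw(222,298),.0789,True),"shank end mid top",plane(f,*cw(370,342),.111,True),plane(f,*cw(362,398),.099,True),"top",plane(t,*ct(240,318),.111))
# ring hole in top: refine by dark/bright? post in scene
im=s["img"][:,:,::-1]
for X in([.5686,.0699,.055],[.513,.1,.042]): print(proj(s,X))
p=proj(s,[.56,.08,.05]).astype(int)
cv2.imwrite("pics/s9c.png",cv2.convertScaleAbs(cv2.resize(np.ascontiguousarray(im[p[1]-35:p[1]+35,p[0]-50:p[0]+50]),None,fx=8,fy=8,interpolation=cv2.INTER_CUBIC),alpha=1.5)); print("org",p-[50,35])
# plate corners via top
```

```text
eye [0.5143 0.1014 0.042 ] [0.5155 0.1031 0.042 ]
post top [0.5689 0.0692 0.055 ] other pickup earlier .5686 .0699
pin tip [0.5143 0.0637 0.0789] shank end mid top [0.5085 0.0677 0.111 ] [0.5275 0.0856 0.099 ] top [0.5126 0.0701 0.111 ]
[275.02   234.9422]
[280.8422 254.774 ]
org [224 204]
```

Call:
send_rows:
  motion:
    - {"dp": [0, 0.02, 0], "rot": [0.005, 0.008, 0], "grip": 0.0}
    - {"dp": [0.001, 0.017, 0], "rot": [0, 0, 0], "grip": 0.0}
    - {"dp": [0, 0, 0], "rot": [0, 0, 0], "grip": 0.0}
    - {"dp": [0, 0, 0], "rot": [0, 0, 0], "grip": 0.0}

```text
clock: 19.05
tcp_pos: [0.502, -0.0527, 0.0611]
orientation: [-2.325, -2.11, -0.0]
contact_force: [0.4, -0.3, -2.1]
grip_width: 0.0123
```

```bash
python3 -c "
from h import *
o,M=st()"
```

```text
t 19.05 p [ 0.502  -0.0527  0.0611] jawang 1.4742 zax [-0.001   0.0015 -1.    ] lvl [-0.0015 -0.001  -0.    ] F [ 0.44 -0.27 -2.08] M [-0.116  0.013  0.022] g 0.0123
```

Call:
send_rows:
  motion:
    - {"dp": [0, 0, -0.015], "rot": [0, 0, 0], "grip": 0.0}
    - {"dp": [0, 0, -0.01], "rot": [0, 0, 0], "grip": 0.0}
    - {"dp": [0, 0, 0], "rot": [0, 0, 0], "grip": 0.0}

```text
clock: 19.42
tcp_pos: [0.5014, -0.0538, 0.0337]
orientation: [-2.326, -2.109, 0.002]
contact_force: [0.6, -0.7, -1.9]
grip_width: 0.0124
```

Call:
send_rows:
  motion:
    - {"dp": [0, 0, -0.008], "rot": [0, 0, 0], "grip": 0.0}
    - {"dp": [0, 0, -0.005], "rot": [0, 0, 0], "grip": 0.0}
    - {"dp": [0, 0, 0], "rot": [0, 0, 0], "grip": 0.0}

```text
clock: 19.8
tcp_pos: [0.5014, -0.0541, 0.0196]
orientation: [-2.326, -2.108, 0.002]
contact_force: [0.2, -0.4, -1.8]
grip_width: 0.0122
```

```bash
python3 -c "
from h import *
o,M=st()"
```

```text
t 19.8 p [ 0.5014 -0.0541  0.0196] jawang 1.4724 zax [-0.0025  0.001  -1.    ] lvl [-0.001  -0.0025 -0.    ] F [ 0.21 -0.44 -1.8 ] M [-0.079  0.069 -0.014] g 0.0122
```

Call:
send_rows:
  motion:
    - {"dp": [0, 0, -0.004], "rot": [-0.001, -0.0025, 0.007], "grip": 0.0}
    - {"dp": [0.003, -0.01, 0], "rot": [0, 0, 0], "grip": 0.0}
    - {"dp": [0.004, -0.012, 0], "rot": [0, 0, 0], "grip": 0.0}
    - {"dp": [0.004, -0.012, 0], "rot": [0, 0, 0], "grip": 0.0}
    - {"dp": [0, 0, 0], "rot": [0, 0, 0], "grip": 0.0}

```text
clock: 20.42
tcp_pos: [0.5158, -0.0889, 0.0165]
orientation: [2.32, 2.116, 0.009]
contact_force: [1.9, 4.2, -2.3]
grip_width: 0.0125
```

```bash
python3 -c "
from h import *
o,M=st()"
```

```text
t 20.425 p [ 0.5158 -0.0889  0.0165] jawang 1.4791 zax [ 0.0053  0.0027 -1.    ] lvl [-0.0027  0.0053  0.    ] F [ 1.9   4.16 -2.33] M [ 0.689 -0.313 -0.184] g 0.0125
```

Call:
send_rows:
  motion:
    - {"dp": [0.002, -0.011, 0], "rot": [-0.003, 0.005, 0], "grip": 0.0}
    - {"dp": [0.002, -0.011, 0], "rot": [0, 0, 0], "grip": 0.0}
    - {"dp": [0.002, -0.011, 0], "rot": [0, 0, 0], "grip": 0.0}
    - {"dp": [0, 0, 0], "rot": [0, 0, 0], "grip": 0.0}

```text
clock: 20.92
tcp_pos: [0.5234, -0.1164, 0.0169]
orientation: [-2.314, -2.12, -0.012]
contact_force: [1.8, 7.9, -3.8]
grip_width: 0.0126
```

```bash
cat > pin.py <<'E'
from h import *
o,M=st();T=o["tcp_pos"];a=np.arctan2(M[1,0],M[0,0])-np.pi/2
P=T[:2]+[-np.sin(a)*.155-.0014,np.cos(a)*.155]
yw=-.087;r=np.array([.579,.189]);d=P-r
print("pin",P.round(4),"local rel root x,y",round(d@[np.cos(yw),np.sin(yw)],4),round(d@[-np.sin(yw),np.cos(yw)],4),"rad",round(np.hypot(*d),4),"|Fxy|",np.hypot(*o["contact_force"][:2]).round(2),"dir",np.arctan2(o["contact_force"][0],o["contact_force"][1]).round(3))
E
python3 pin.py
```

```text
t 20.925 p [ 0.5234 -0.1164  0.0169] jawang 1.4834 zax [ 0.0032  0.0075 -1.    ] lvl [-0.0075  0.0032  0.    ] F [ 1.79  7.92 -3.76] M [ 1.265 -0.387 -0.195] g 0.0126
pin [0.5355 0.0381] local rel root x,y -0.0302 -0.1542 rad 0.1571 |Fxy| 8.12 dir 0.222
```

Call:
send_rows:
  motion:
    - {"dp": [0, -0.004, 0], "rot": [-0.007, 0.003, 0], "grip": 0.0}
    - {"dp": [0.007, -0.002, 0], "rot": [0, 0, 0], "grip": 0.0}
    - {"dp": [0.007, -0.001, 0], "rot": [0, 0, 0], "grip": 0.0}
    - {"dp": [0.007, -0.001, 0], "rot": [0, 0, 0], "grip": 0.0}
    - {"dp": [0, 0, 0], "rot": [0, 0, 0], "grip": 0.0}

```text
clock: 21.55
tcp_pos: [0.543, -0.1149, 0.0163]
orientation: [-2.3, -2.127, -0.007]
contact_force: [-0.6, 2.1, -1.4]
grip_width: 0.0121
```

```bash
python3 pin.py
```

```text
t 21.55 p [ 0.543  -0.1149  0.0163] jawang 1.4929 zax [-0.0028  0.0095 -1.    ] lvl [-0.0095 -0.0028 -0.    ] F [-0.6   2.08 -1.45] M [0.351 0.141 0.074] g 0.0121
pin [0.5537 0.0396] local rel root x,y -0.0122 -0.151 rad 0.1515 |Fxy| 2.16 dir -0.28
```

Run:
```python
from h import *
f=grab("wrist","w10");t=grab("top","t10");s=grab("scene","s10")
pw=proj(f,[.562,.06,.045],True).astype(int);pt=proj(t,[.565,.075,.05]).astype(int);ps=proj(s,[.565,.075,.05]).astype(int)
print(pw,pt,ps)
def im(F,p,w,h,k):
    I=np.zeros((400+400,640+400,3),np.uint8);I[200:600,200:840]=F["img"][:,:,::-1]
    return cv2.convertScaleAbs(cv2.resize(I[200+p[1]-h:200+p[1]+h,200+p[0]-w:200+p[0]+w],None,fx=k,fy=k,interpolation=cv2.INTER_CUBIC),alpha=1.4)
A=im(f,pw,40,60,5);B=np.vstack([im(t,pt,25,18,8),im(s,ps,25,19,8)])[:600]
print(A.shape,B.shape);h=min(len(A),len(B));cv2.imwrite("pics/c10.png",np.hstack([A[:h],B[:h]]))
```

```text
[581 252] [244 188] [274 237]
(600, 400, 3) (592, 400, 3)
```

View pics/c10.png

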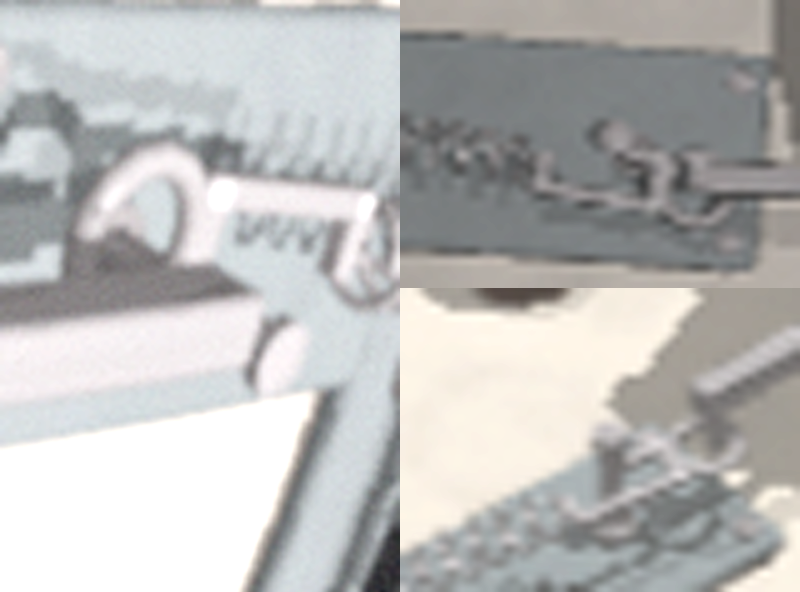

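Call:
send_rows:
  motion:
    - {"dp": [-0.001, -0.006, 0], "rot": [-0.009, -0.003, -0.01], "grip": 0.0}
    - {"dp": [0, -0.006, 0], "rot": [0, 0, 0], "grip": 0.0}
    - {"dp": [0, -0.004, 0], "rot": [0, 0, 0], "grip": 0.0}
    - {"dp": [0, -0.0015, 0], "rot": [0, 0, 0], "grip": 0.0}

```text
clock: 22.2
tcp_pos: [0.5439, -0.1264, 0.0173]
orientation: [-2.315, -2.122, -0.017]
contact_force: [1.4, 8.7, -2.7]
grip_width: 0.0123
```

```bash
python3 pin.py
```

```text
t 22.2 p [ 0.5439 -0.1264  0.0173] jawang 1.484 zax [ 0.0066  0.0083 -0.9999] lvl [-0.0083  0.0066  0.    ] F [ 1.36  8.65 -2.67] M [ 1.391 -0.181 -0.049] g 0.0123
pin [0.5559 0.028 ] local rel root x,y -0.009 -0.1623 rad 0.1626 |Fxy| 8.76 dir 0.156
```

Call:
send_rows:
  motion:
    - {"dp": [0.004, -0.002, 0], "rot": [-0.006, 0.004, 0], "grip": 0.0}
    - {"dp": [0.004, -0.002, 0], "rot": [0, 0, 0], "grip": 0.0}
    - {"dp": [0.003, -0.002, 0], "rot": [0, 0, 0], "grip": 0.0}

```text
clock: 22.58
tcp_pos: [0.5559, -0.1267, 0.0178]
orientation: [-2.311, -2.124, -0.016]
contact_force: [0.3, 9.0, -3.4]
grip_width: 0.0125
```

```bash
python3 pin.py
```

```text
t 22.575 p [ 0.5559 -0.1267  0.0178] jawang 1.4867 zax [ 0.0055  0.0088 -0.9999] lvl [-0.0088  0.0055  0.    ] F [ 0.33  8.96 -3.36] M [ 1.342 -0.016  0.06 ] g 0.0125
pin [0.5675 0.0278] local rel root x,y 0.0025 -0.1616 rad 0.1616 |Fxy| 8.97 dir 0.037
```

Call:
send_rows:
  motion:
    - {"dp": [0.003, -0.002, 0], "rot": [-0.006, 0.003, 0], "grip": 0.0}
    - {"dp": [0.001, -0.0015, 0], "rot": [0, 0, 0], "grip": 0.0}

```text
clock: 22.82
tcp_pos: [0.5598, -0.1265, 0.0178]
orientation: [-2.308, -2.127, -0.011]
contact_force: [-0.1, 7.9, -3.2]
grip_width: 0.012
```

```bash
python3 pin.py
python3 - <<'E'
from h import *
# post & lip from the top camera, numeric brightness map along the spring
t=grab("top","t11");cv2.imwrite("pics/t11.png",t["img"][:,:,::-1])
g=t["img"].astype(int).sum(2)
p=proj(t,[.5688,.0696,.055]);print("post px",p)
x,y=p.round().astype(int)
for r in range(y-4,y+9): print(r,g[r,x-14:x+16])
E
```

```text
t 22.825 p [ 0.5598 -0.1265  0.0178] jawang 1.4891 zax [ 0.0029  0.0068 -1.    ] lvl [-0.0068  0.0029  0.    ] F [-0.12  7.87 -3.16] M [1.26  0.22  0.152] g 0.012
pin [0.5711 0.028 ] local rel root x,y 0.0061 -0.1611 rad 0.1612 |Fxy| 7.87 dir -0.015
post px [245.91345769 186.60487352]
183 [203 232 258 273 261 246 264 280 280 279 282 280 279 276 277 277 278 274
 251 263 266 238 245 261 218 195 261 290 289 296]
184 [223 272 282 224 292 283 253 276 280 282 282 274 271 275 274 275 275 231
 173 264 321 318 325 344 299 315 261 261 331 328]
185 [222 217 211 229 262 235 207 228 284 297 278 224 216 278 302 288 271 282
 233 190 188 177 226 303 308 257 192 284 329 317]
186 [209 187 216 236 254 209 233 260 299 294 218 195 268 312 326 314 284 273
 285 285 283 225 243 310 331 251 167 293 339 328]
187 [207 226 231 251 278 227 191 185 283 280 191 204 278 322 339 317 262 245
 268 281 263 191 281 352 304 202 158 165 171 165]
188 [207 220 224 248 230 198 185 183 291 281 215 203 251 304 340 283 216 261
 251 258 260 192 263 330 296 249 246 252 275 237]
189 [210 217 223 225 262 229 165 191 298 327 322 332 298 274 299 293 275 277
 266 273 262 234 308 332 311 250 245 286 260 193]
190 [260 278 253 235 261 261 216 174 219 242 242 276 282 282 325 354 357 340
 336 342 343 332 330 361 343 315 282 271 229 173]
191 [273 270 254 233 260 277 280 259 262 258 234 260 279 256 227 236 203 149
 164 170 169 174 179 179 171 264 316 317 309 342]
192 [272 270 271 249 256 274 271 253 259 255 240 239 241 241 236 222 231 242
 244 246 245 249 247 247 248 232 219 269 296 276]
193 [270 271 270 272 274 271 272 273 277 256 239 242 244 243 242 242 241 241
 241 245 248 250 250 249 247 250 266 281 282 282]
194 [271 271 269 269 270 273 274 271 274 277 271 276 282 278 277 276 259 244
 243 268 282 282 279 285 285 283 260 244 244 242]
195 [269 269 274 274 275 274 274 271 274 272 272 274 277 277 277 277 278 279
 280 279 278 281 280 281 282 279 262 248 252 251]
```

Call:
send_rows:
  motion:
    - {"dp": [0, 0.004, 0], "rot": [-0.006, 0.003, 0], "grip": 0.0}
    - {"dp": [0, 0.004, 0], "rot": [0, 0, 0], "grip": 0.0}
    - {"dp": [0, 0.003, 0], "rot": [0, 0, 0], "grip": 0.0}

```text
clock: 23.25
tcp_pos: [0.5596, -0.1111, 0.0177]
orientation: [-2.306, -2.128, -0.007]
contact_force: [0.2, 5.5, -3.8]
grip_width: 0.0122
```

```bash
python3 pin.py
```

```text
t 23.25 p [ 0.5596 -0.1111  0.0177] jawang 1.4906 zax [ 8.0e-04  5.6e-03 -1.0e+00] lvl [-0.0056  0.0008  0.    ] F [ 0.23  5.53 -3.79] M [ 0.922 -0.02   0.053] g 0.0122
pin [0.5706 0.0434] local rel root x,y 0.0043 -0.1458 rad 0.1459 |Fxy| 5.54 dir 0.041
```

Call:
send_rows:
  motion:
    - {"dp": [0, 0.002, 0], "rot": [-0.005, 0, 0], "grip": 0.0}
    - {"dp": [0, 0.002, 0], "rot": [0, 0, 0], "grip": 0.0}

```text
clock: 23.5
tcp_pos: [0.5594, -0.1075, 0.0179]
orientation: [2.309, 2.129, 0.001]
contact_force: [-0.1, -0.5, -1.7]
grip_width: 0.0122
```

```bash
python3 pin.py
```

```text
t 23.5 p [ 0.5594 -0.1075  0.0179] jawang 1.49 zax [ 1.2e-03 -3.0e-04 -1.0e+00] lvl [0.0003 0.0012 0.    ] F [-0.09 -0.52 -1.71] M [-0.135  0.02  -0.003] g 0.0122
pin [0.5706 0.047 ] local rel root x,y 0.0039 -0.1422 rad 0.1423 |Fxy| 0.53 dir -2.972
```

Call:
send_rows:
  motion:
    - {"dp": [-0.002, 0.003, 0], "rot": [0, 0, 0], "grip": 0.0}
    - {"dp": [0, 0, 0], "rot": [0, 0, 0], "grip": 0.0}
    - {"dp": [0, 0, 0.006], "rot": [0, 0, 0], "grip": 0.0}

```text
clock: 23.88
tcp_pos: [0.5567, -0.107, 0.0239]
orientation: [2.311, 2.125, -0.003]
contact_force: [-0.7, -0.1, -2.3]
grip_width: 0.0121
```

```bash
python3 pin.py
python3 - <<'E'
from h import *
t=grab("top","t12")
g=t["img"].astype(int).sum(2)
x,y=246,187
for r in range(y-4,y+6): print(r,g[r,x-10:x+22])
E
```

```text
t 23.875 p [ 0.5567 -0.107   0.0239] jawang 1.4872 zax [ 2.0e-04 -2.6e-03 -1.0e+00] lvl [0.0026 0.0002 0.    ] F [-0.69 -0.08 -2.27] M [-0.062  0.019 -0.013] g 0.0121
pin [0.5682 0.0475] local rel root x,y 0.0016 -0.1419 rad 0.1419 |Fxy| 0.7 dir -1.689
183 [274 274 275 275 278 279 279 274 279 282 272 257 263 264 209 283 324 315
 319 282 252 258 271 271 271 274 276 263 196 206 241 240]
184 [273 273 274 278 278 279 282 224 291 348 327 317 360 353 253 224 252 237
 212 230 265 242 238 241 245 270 278 283 226 212 243 235]
185 [264 271 271 275 277 280 274 222 203 270 282 215 262 314 242 275 318 311
 311 309 314 322 324 320 315 313 319 325 297 273 277 239]
186 [251 271 272 273 274 276 226 191 265 314 324 297 297 331 252 268 323 314
 314 316 315 316 314 313 311 312 310 307 310 313 316 259]
187 [267 268 268 273 273 276 233 214 276 320 342 328 320 321 234 274 334 320
 315 316 320 321 322 317 314 316 317 316 320 321 326 278]
188 [213 240 226 256 276 280 276 228 241 300 336 301 301 319 232 143 155 163
 162 157 154 174 174 181 210 218 236 256 285 316 334 338]
189 [306 323 331 324 317 336 314 284 261 256 245 244 324 329 249 223 270 284
 276 227 207 277 261 257 280 238 189 174 183 195 193 182]
190 [212 241 263 272 280 319 355 354 337 333 336 361 359 278 277 288 275 226
 165 188 268 262 235 240 264 282 283 262 288 324 285 238]
191 [256 273 271 271 270 269 269 251 240 221 192 199 184 153 244 310 318 308
 303 328 306 232 228 242 242 242 242 229 321 386 308 230]
192 [237 232 231 232 233 231 256 274 279 257 239 228 227 243 226 192 207 258
 263 237 232 244 244 242 242 245 242 229 289 332 269 194]
```

Call:
send_rows:
  motion:
    - {"dp": [0, 0.001, 0.006], "rot": [0, 0, 0], "grip": 0.0}
    - {"dp": [0, 0, 0.006], "rot": [0, 0, 0], "grip": 0.0}
    - {"dp": [0, 0, 0.01], "rot": [0, 0, 0], "grip": 0.0}
    - {"dp": [0, 0, 0.015], "rot": [0, 0, 0], "grip": 0.0}
    - {"dp": [0, 0, 0.015], "rot": [0, 0, 0], "grip": 0.0}
    - {"dp": [0, 0, 0], "rot": [0, 0, 0], "grip": 0.0}

```text
clock: 24.68
tcp_pos: [0.5586, -0.1061, 0.0822]
orientation: [2.309, 2.123, 0.002]
contact_force: [-0.4, -0.2, -2.3]
grip_width: 0.0124
```

```bash
python3 pin.py
```

```text
t 24.675 p [ 0.5586 -0.1061  0.0822] jawang 1.4869 zax [ 0.0045 -0.0033 -1.    ] lvl [0.0033 0.0045 0.    ] F [-0.35 -0.2  -2.3 ] M [-0.067  0.038  0.005] g 0.0124
pin [0.5702 0.0483] local rel root x,y 0.0034 -0.1409 rad 0.1409 |Fxy| 0.4 dir -2.082
```

Call:
send_rows:
  motion:
    - {"dp": [-0.015, -0.03, 0], "rot": [0.003, 0.004, 0], "grip": 0.0}
    - {"dp": [-0.018, -0.035, 0], "rot": [0, 0, 0], "grip": 0.0}
    - {"dp": [-0.018, -0.035, 0], "rot": [0, 0, 0], "grip": 0.0}
    - {"dp": [-0.01, -0.02, 0], "rot": [0, 0, 0], "grip": 0.0}
    - {"dp": [0, 0, -0.025], "rot": [0, 0, 0], "grip": 0.0}
    - {"dp": [0, 0, -0.03], "rot": [0, 0, 0], "grip": 0.0}
    - {"dp": [0, 0, -0.015], "rot": [0, 0, 0], "grip": 0.0}
    - {"dp": [0, 0, 0], "rot": [0, 0, 0], "grip": 0.0}
    - {"dp": [0, 0, 0], "rot": [0, 0, 0], "grip": 0.0}

```text
clock: 25.8
tcp_pos: [0.4955, -0.23, 0.0113]
orientation: [2.311, 2.125, 0.002]
contact_force: [-0.3, 1.3, -0.8]
grip_width: 0.0124
```

```bash
python3 pin.py
```

```text
t 25.8 p [ 0.4955 -0.23    0.0113] jawang 1.4868 zax [ 2.2e-03 -8.0e-04 -1.0e+00] lvl [0.0008 0.0022 0.    ] F [-0.34  1.32 -0.75] M [-0.126 -0.046  0.017] g 0.0124
pin [ 0.5071 -0.0756] local rel root x,y -0.0486 -0.2698 rad 0.2742 |Fxy| 1.37 dir -0.253
```

Call:
send_rows:
  motion:
    - {"dp": [0, 0, -0.014], "rot": [0, 0, 0], "grip": 0.0}
    - {"dp": [0, 0, -0.008], "rot": [0, 0, 0], "grip": 0.0}
    - {"dp": [0, 0, 0], "rot": [0, 0, 0], "grip": 0.0}

```text
clock: 26.18
tcp_pos: [0.4967, -0.2303, -0.0108]
orientation: [2.309, 2.123, 0.003]
contact_force: [-0.6, -0.2, -1.8]
grip_width: 0.0123
```

```bash
python3 pin.py
```

```text
t 26.175 p [ 0.4967 -0.2303 -0.0108] jawang 1.487 zax [ 0.0046 -0.002  -1.    ] lvl [0.002  0.0046 0.    ] F [-0.64 -0.21 -1.81] M [-0.105  0.02  -0.016] g 0.0123
pin [ 0.5083 -0.0758] local rel root x,y -0.0474 -0.2699 rad 0.2741 |Fxy| 0.67 dir -1.884
```

Call:
send_rows:
  motion:
    - {"dp": [0, 0, -0.002], "rot": [0.002, 0.004, 0], "grip": 0.0}
    - {"dp": [0, 0, -0.001], "rot": [0, 0, 0], "grip": 0.0}
    - {"dp": [0, 0, 0], "rot": [0, 0, 0], "grip": 0.0}
    - {"dp": [0, 0, 0], "rot": [0, 0, 0], "grip": 0.02}
    - {"dp": [0, 0, 0], "rot": [0, 0, 0], "grip": 0.035}
    - {"dp": [0, 0, 0], "rot": [0, 0, 0], "grip": 0.05}
    - {"dp": [0, 0, 0], "rot": [0, 0, 0], "grip": 0.05}
    - {"dp": [0, 0, 0.02], "rot": [0, 0, 0], "grip": 0.05}
    - {"dp": [0, 0, 0.03], "rot": [0, 0, 0], "grip": 0.05}
    - {"dp": [0, 0, 0.045], "rot": [0, 0, 0], "grip": 0.05}
    - {"dp": [0, 0, 0.045], "rot": [0, 0, 0], "grip": 0.05}
    - {"dp": [0, 0, 0], "rot": [0, 0, 0], "grip": 0.05}

```text
clock: 27.68
tcp_pos: [0.4986, -0.2296, 0.1369]
orientation: [2.308, 2.125, 0.004]
contact_force: [0.7, -0.4, 0.2]
grip_width: 0.0497
```

Run:
```python
from h import *
np.set_printoptions(precision=4,suppress=True,linewidth=150)
st()
t=grab("top","tf");a=load("t12")["img"].astype(int).sum(2);g=t["img"].astype(int).sum(2);t0=load("top0")["img"].astype(int).sum(2)
for r in range(183,193): print(r,g[r,236:262])
# bystander change vs start
for n,X in dict(v0=[.41,.215,.03],v1=[.403,.07,.03],bottle=[.72,-.007,.05],stamp=[.71,-.14,.03]).items():
    u,v=proj(t,X).round().astype(int);print(n,np.abs(g[v-10:v+11,u-10:u+11]-t0[v-10:v+11,u-10:u+11]).mean().round(1))
# puller shank end in the top view
gr=np.array([.4967,-.2303]);y=-.085
ax=lambda b,z:[gr[0]-.0014-np.sin(y)*b,gr[1]+np.cos(y)*b,z]
for b in(.1,.13,.155,.17):
    u,v=proj(t,ax(b,.036)).round().astype(int);print(b,u,v,g[v-6:v+7,u])
# shank end triangulated from scene? wrist
f=grab("wrist","wf")
```

```text
t 27.675 p [ 0.4986 -0.2296  0.1369] jawang 1.4885 zax [ 0.0049 -0.0013 -1.    ] lvl [0.0013 0.0049 0.    ] F [ 0.75 -0.36  0.15] M [-0.002  0.056 -0.06 ] g 0.0497
183 [269 268 273 272 272 274 274 269 278 278 271 254 252 257 211 288 318 308 312 281 252 257 271 272 273 271]
184 [265 270 271 272 274 274 277 224 286 338 323 310 353 347 300 326 287 217 216 263 296 251 243 271 270 272]
185 [262 268 266 271 274 274 268 220 201 265 276 212 256 304 312 265 244 271 224 167 226 288 280 272 272 274]
186 [251 265 269 269 269 272 222 191 262 307 316 293 291 326 280 258 271 250 239 213 190 285 274 245 274 274]
187 [259 266 265 264 271 271 227 208 270 315 333 324 313 314 256 222 239 240 247 245 177 261 278 260 277 276]
188 [209 234 226 251 270 273 274 227 242 294 330 293 296 315 235 207 241 264 282 229 165 272 268 248 278 281]
189 [303 316 323 317 311 326 308 282 258 257 241 237 316 324 244 219 261 275 272 225 217 298 272 248 276 275]
190 [206 242 257 271 276 316 345 346 337 327 331 355 354 273 274 283 271 236 190 214 303 292 241 238 258 277]
191 [253 268 266 265 263 262 267 249 236 218 193 194 179 157 239 306 313 302 297 320 307 249 234 241 263 277]
192 [230 229 228 230 230 229 253 271 273 254 236 224 228 241 224 188 205 258 265 249 263 259 239 262 278 276]
v0 19.4
v1 18.6
bottle 13.3
stamp 13.7
0.1 321 210 [237 234 234 237 234 226 214 215 168 194 194 214 234]
0.13 310 210 [236 235 235 234 207 215 215 197 185 194 199 242 237]
0.155 301 209 [233 235 234 235 207 215 217 221 169 196 199 235 237]
0.17 295 209 [231 227 234 304 303 306 297 267 228 231 231 234 237]
```

```bash
python3 -c "
from h import *
print(hand_in())"
```

```text
the job is handed in; nothing more can be done
None
```

The spring is hooked on the anchor post under tension, and the job is handed in at about 28 s of the 61 s allowed. I lifted the puller out of the larger holder by its shank, stood it on the bare worktop, let go and took it again by the grip bar. With its pin in the eye I stretched the spring and hooked it. The puller now stands on the bare worktop between the chute and the holder.

**Final checks**
- **Spring:** the pull on the tool fell from 5.5 N to about 0.5 N or less when I slackened. The last top image shows the post inside the hook's pocket and the eye empty, and this did not change after I withdrew the puller.
- **Gate:** I did not measure its angle. It should be shut, because the hooked geometry and forces agree with a shut gate.
- **Puller:** its shank shows about where I set it down in the top image. I took that as standing upright and did not measure its tilt.
- **Bystanders:** the vials, bottle and stamp showed only small brightness differences from the start. The gripper never went near them.

**What went wrong**
- **First shank grasp:** it missed, because the real fingertips lie about 22 mm short of the reported TCP. I found this offset by touching the worktop with shut fingers, where the force briefly read 41.5 N. I took that as fingertip contact, not the arm or gripper body.
- **First swing:** the hook's lip caught on the post, so I stretched the spring further and swung again, which worked.

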